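# Line up the graduated pewter beakers on the display board

## Robot

A 6-joint arm with a two-finger parallel gripper is mounted at the origin on the work surface. World frame = base frame: x ahead of the robot, y to its left, z up, the work surface at z = 0. Lengths are in m, angles in rad, forces in N, time in s.
With the tool pointing down it reaches from about 0.3 to 0.775 m from the base axis. Payload 14.6 kg.
Tool frame: the origin (TCP) lies midway between the tips of the shut fingers; the grasp point (between the pads) lies 19 mm behind it; x points along the fingers, z is the direction in which the jaws open and shut, and the axes are right-handed (so a half turn about x gives the same grasp; the last joint's range is limited). The gripper opens to 85 mm and grips with 20 to 120 N. Pads are 22 mm wide; open, the fingers measure 114 mm over their backs; the gripper's body (76 mm by 85 mm) begins 54 mm behind the grasp point. The pads swing forward as they close: fully open they stand 13 mm farther back than shut.
Start: joints at [-1.317, 0.3, 1.521, -0, 1.321, -0.067], TCP at [0.173, -0.522, 0.231] pointing down, gripper open.
Joint ranges: [-3.03, 3.03], [-0.79, 2.21], [0.23, 2.52], [-1.04, 4.18], [0, 3.07], [-2.55, 2.55]. Speed limits (rad/s): [2.22, 2.22, 2.57, 3.14, 3.14, 3.14].

## Interface

Orientations are given as a unit quaternion [w, x, y, z].
In Python, from plant import env gives the robot as it stands.
- The arm moves only by the tool carry_out, never from a script. Its argument "motion" is one flat list of numbers, 7 for each row, row after row: the shift along the world's x, y, z in mm, then the turn, a rotation vector about the world's x, y, z in rad, then the closure, from -1 (fully open) to 1 (shut). In form: [dx, dy, dz, rx, ry, rz, grip, dx, dy, dz, rx, ry, rz, grip, ...]. A call has 1 to 5 rows; each row shifts and turns the commanded pose from where the row before left it; what a row does not reach is not made up. A row lasts 1/10 s, in which the tool goes at most 50 mm and 8.59 degrees, less where a joint would pass 70% of its speed; a pose out of reach is approached as far as the arm can. A call is refused whole if a number of a shift passes 50 or a number of a turn 0.15, either way. A call with a gripper value outside its range is refused whole. The fingers move at their own pace and stop on an object; "force" is the grip in N (left out, the last holds). Time passes only in rows, so rows that do not move let the fingers close. It gives the time, the measured TCP pose, the force and the opening at its end, in the units of the state.
- env.read_state(): the state, without advancing time (a new reading comes with each control period).
- env.read_camera(name): name is "scene" or "side" or "wrist"; returns the picture (400x640x3 uint8, red, green, blue); there is no depth.
- env.camera_model(name): a dict with "mtx" (3x3 intrinsics, pixels), "eye" and "orientation" of the camera in the world; the wrist camera has in their place "hand_eye" (4x4, takes a point from camera to tool coordinates, whose origin is the TCP and whose axes are the tool frame's). Camera axes: x right, y down, z forward; pixel columns grow to the right and rows downward; lengths in m; the calibration is good to about 2 mm. A picture is of the moment at which its call begins: read the wrist's pose just before it. camera_model takes no time and is no camera call.
- env.job_done(): hands the job in, once; it reports no verdict.
The state is a dict: "time_s": time; "joint_pos": joint angles; "dq": joint speeds; "joint_torque": joint torques, N m; "position": TCP position; "tool_rot": TCP orientation; "force": force on the tool from outside, world axes, zero at the start; "ft_torque": the same for the moment, N m; "gripper_width": finger opening in m.
Only numpy, scipy, OpenCV 4.12 (cv2) and the standard library are available. Lean on these libraries where they do the work, as an engineer would, in place of code of your own. Each camera call takes 0.05 s, during which the arm holds its last target.

## Task

Set the four pewter beakers out for display on the mahogany board, each upright and centred on its own round mark, in order of height, with the tallest next to the porcelain shepherdess and the shortest next to the green marble egg. Leave the shepherdess and the egg standing where they are.

Things in the scene. Friction and masses are not known exactly. Their poses are not given: they have to be found in the camera images.
- beaker_a: Loose plain pewter beaker, the shortest of a graduated set of four: an open, straight-sided round cup without handle, 46 mm high, 38 mm outside diameter (foot 40 mm, 6 mm high), wall 3 mm. It starts upright on the table in front of the board; between the beakers lie only flat trinkets under 12 mm high. Origin at the centre of its underside, z up along its axis.
- beaker_b: Loose plain pewter beaker, the second shortest of a graduated set of four: an open, straight-sided round cup without handle, 60 mm high, 46 mm outside diameter (foot 48 mm, 6 mm high), wall 3 mm. It starts upright on the table in front of the board; between the beakers lie only flat trinkets under 12 mm high. Origin at the centre of its underside, z up along its axis.
- beaker_c: Loose plain pewter beaker, the second tallest of a graduated set of four: an open, straight-sided round cup without handle, 76 mm high, 54 mm outside diameter (foot 56 mm, 6 mm high), wall 3 mm. It starts upright on the table in front of the board; between the beakers lie only flat trinkets under 12 mm high. Origin at the centre of its underside, z up along its axis.
- beaker_d: Loose plain pewter beaker, the tallest of a graduated set of four: an open, straight-sided round cup without handle, 94 mm high, 62 mm outside diameter (foot 64 mm, 6 mm high), wall 3 mm. It starts upright on the table in front of the board; between the beakers lie only flat trinkets under 12 mm high. Origin at the centre of its underside, z up along its axis.
- mark1: Fixed flat round mark, 68 mm across (dark disc, brass ring), flush in the top of a mahogany board 100 mm deep, 600 mm long, 18 mm high; of the row of four the one at the robot's right-hand end (lowest y). Marks are 90 mm apart, centre to centre. Origin: the mark's centre on the board's top, 18 mm above the table; x across the board, away from the robot; y along the row, to the robot's left; z up.
- mark2: Fixed flat round mark, 68 mm across (dark disc, brass ring), flush in the top of a mahogany board 100 mm deep, 600 mm long, 18 mm high; of the row of four the one second from the robot's right. Marks are 90 mm apart, centre to centre. Origin: the mark's centre on the board's top, 18 mm above the table; x across the board, away from the robot; y along the row, to the robot's left; z up.
- mark3: Fixed flat round mark, 68 mm across (dark disc, brass ring), flush in the top of a mahogany board 100 mm deep, 600 mm long, 18 mm high; of the row of four the one third from the robot's right. Marks are 90 mm apart, centre to centre. Origin: the mark's centre on the board's top, 18 mm above the table; x across the board, away from the robot; y along the row, to the robot's left; z up.
- mark4: Fixed flat round mark, 68 mm across (dark disc, brass ring), flush in the top of a mahogany board 100 mm deep, 600 mm long, 18 mm high; of the row of four the one at the robot's left-hand end (highest y). Marks are 90 mm apart, centre to centre. Origin: the mark's centre on the board's top, 18 mm above the table; x across the board, away from the robot; y along the row, to the robot's left; z up.
- shepherdess: Loose porcelain shepherdess figurine, 126 mm high, round base 62 mm in diameter, standing on one end of the display board, 110 mm beyond the nearest mark (on which end changes). Origin at the centre of its underside, z up.
- egg: Loose green marble egg in a turned wooden egg stand (one piece), 84 mm high, 52 mm in diameter, standing on the other end of the display board, 110 mm beyond the nearest mark. Origin at the centre of its underside, z up.
There are look-alikes about, which are no part of the job. What is shaped like the beaker_d but orange or red is not meant.

How it is judged:
By the outcome, as a careful person would: the job done as asked, in the order asked, and still so for the second after the job is handed in, with the robot touching nothing.
It also fails if it takes over 104 s, if anything falls off the work surface, if the arm or the gripper's body presses on something with over 40 N, if the wrist force passes 120 N, or if a joint passes its speed limit or range.

## Working session

There is one attempt and no reset: what is moved stays moved. The work goes in short steps, Python scripts to look and compute and a tool call to move; the robot and the scene stay as the last step left them, time stands still between calls to the robot, and variables do not carry over. Pictures are saved under pics/ and viewed, and the job is handed in when it is done.

Besides the shell and the picture viewer there is one more tool, called after "Request:" by a JSON object that holds its "api" and its "payload". carry_out: Moves the arm, as the interface text tells. Its arguments: {"type":"object","properties":{"motion":{"type":"array","items":{"type":"number"}},"force":{"type":"number"}},"required":["motion"]}

```bash
ls; mkdir -p pics
python3 - <<'E'
from plant import env
import cv2
s=env.read_state();print(s)
for n in("scene","side"):
    m=env.camera_model(n);print(n,m)
    cv2.imwrite(f"pics/{n}0.png",env.read_camera(n)[:,:,::-1])
print(env.camera_model("wrist"))
cv2.imwrite("pics/wrist0.png",env.read_camera("wrist")[:,:,::-1])
E
```

```text
pics
{'time_s': 0.0, 'joint_pos': array([-1.31662279e+00,  3.00500744e-01,  1.52162365e+00, -1.34859971e-06,
        1.32072711e+00, -6.66133615e-02]), 'dq': array([-3.80803958e-05, -5.81399456e-04,  1.90774524e-04, -5.14753743e-04,
        1.08705220e-03, -1.53011830e-04]), 'joint_torque': array([-7.63067837e-04, -5.43503129e+01, -3.61796522e+01, -7.78125059e-05,
        3.96755073e-03,  1.76281560e-05]), 'position': array([ 0.17334769, -0.52169775,  0.23068705]), 'tool_rot': array([ 0.57309243,  0.41401228,  0.57377862, -0.41344527]), 'force': array([-0.37105153, -0.25107514,  0.30135142]), 'ft_torque': array([-0.00436795, -0.01771332, -0.02661723]), 'gripper_width': 0.08576358221473886}
scene {'mtx': array([[436.26454667,   0.        , 325.40914013],
       [  0.        , 436.26454667, 192.51676508],
       [  0.        ,   0.        ,   1.        ]]), 'eye': array([ 1.29482596, -0.34361804,  0.6059411 ]), 'orientation': array([-0.40204918,  0.73663862,  0.48119051, -0.25332921])}
side {'mtx': array([[368.29103915,   0.        , 321.99113969],
       [  0.        , 368.29103915, 194.00376462],
       [  0.        ,   0.        ,   1.        ]]), 'eye': array([ 0.50124092, -0.54229016,  0.5475709 ]), 'orientation': array([-0.40848591,  0.91261423, -0.01581248,  0.00494844])}
{'mtx': array([[302.71208456,   0.        , 322.37446618],
       [  0.        , 302.71208456, 197.091316  ],
       [  0.        ,   0.        ,   1.        ]]), 'hand_eye': array([[ 8.60360369e-04, -2.89640368e-01,  9.57135161e-01,
        -1.43882580e-01],
       [ 1.07925131e-06, -9.57135515e-01, -2.89640476e-01,
         7.30818701e-02],
       [ 9.99999630e-01,  2.50228176e-04, -8.23168870e-04,
         1.81832072e-04],
       [ 0.00000000e+00,  0.00000000e+00,  0.00000000e+00,
         1.00000000e+00]])}
```

View pics/scene0.png

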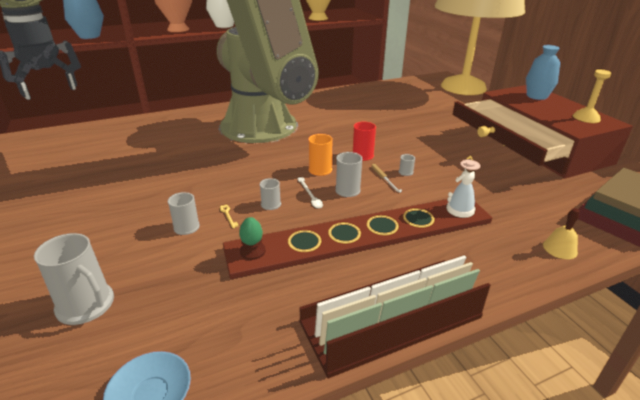

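View pics/side0.png

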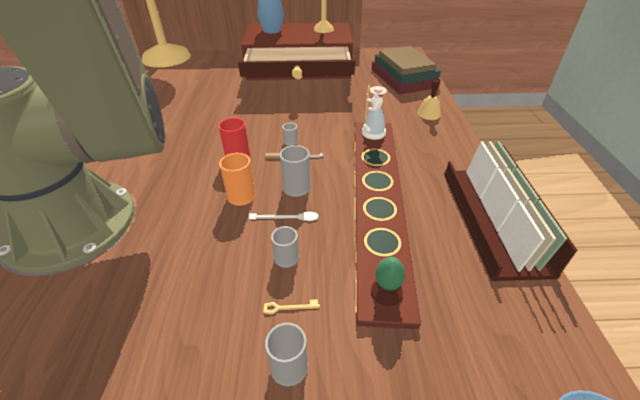

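View pics/wrist0.png

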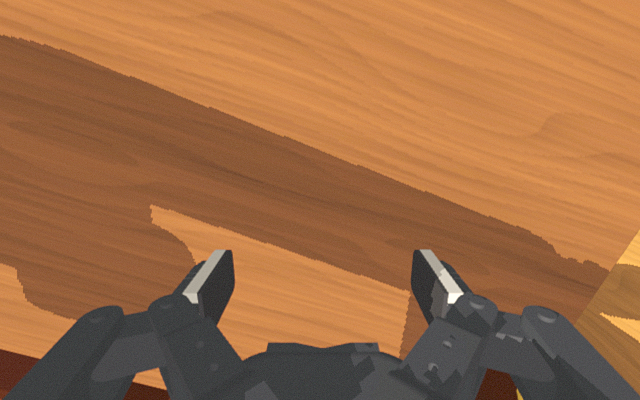

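The egg is at the low-y end and the shepherdess at the high-y end, so the order is a→mark1, b→mark2, c→mark3, d→mark4.

Candidates in the scene picture:
- **Grey cups:** (407,165), (270,193), (184,213) and (349,173).
- **Look-alikes:** the orange cup at (320,155), the red cup at (364,141) and the grey handled mug at (75,280).

I'll enlarge the crops next.

```bash
cat > h.py <<'E'
import numpy as np, cv2
from scipy.spatial.transform import Rotation as R
from plant import env
def cam(n):
    m=env.camera_model(n); w,x,y,z=m['orientation']
    return m['mtx'],np.array(m['eye']),R.from_quat([x,y,z,w]).as_matrix()
def proj(n,P):
    K,e,Rm=cam(n); p=(np.atleast_2d(P)-e)@Rm; p=p@K.T; return p[:,:2]/p[:,2:]
def back(n,uv,z):
    K,e,Rm=cam(n); uv=np.atleast_2d(uv).astype(float)
    d=np.c_[uv,np.ones(len(uv))]@np.linalg.inv(K).T@Rm.T
    return e+d*((z-e[2])/d[:,2])[:,None]
E
python3 - <<'E'
import cv2
s=cv2.imread('pics/scene0.png');d=cv2.imread('pics/side0.png')
cv2.imwrite('pics/s1.png',cv2.resize(s[135:275,160:360],None,fx=4,fy=4,interpolation=cv2.INTER_CUBIC))
cv2.imwrite('pics/s2.png',cv2.resize(s[115:255,310:510],None,fx=4,fy=4,interpolation=cv2.INTER_CUBIC))
cv2.imwrite('pics/d1.png',cv2.resize(d[110:260,220:420],None,fx=4,fy=4,interpolation=cv2.INTER_CUBIC))
cv2.imwrite('pics/d2.png',cv2.resize(d[240:390,240:440],None,fx=4,fy=4,interpolation=cv2.INTER_CUBIC))
E
```

```text
(no output)
```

View pics/s1.png

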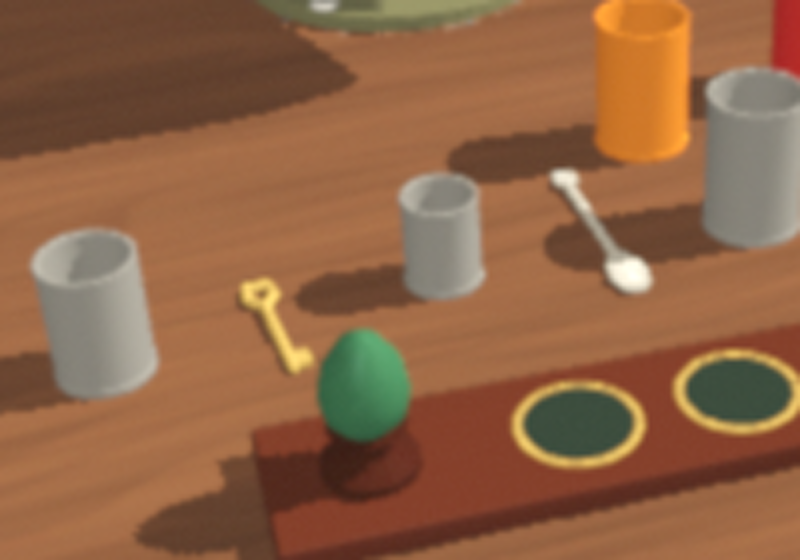

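View pics/s2.png

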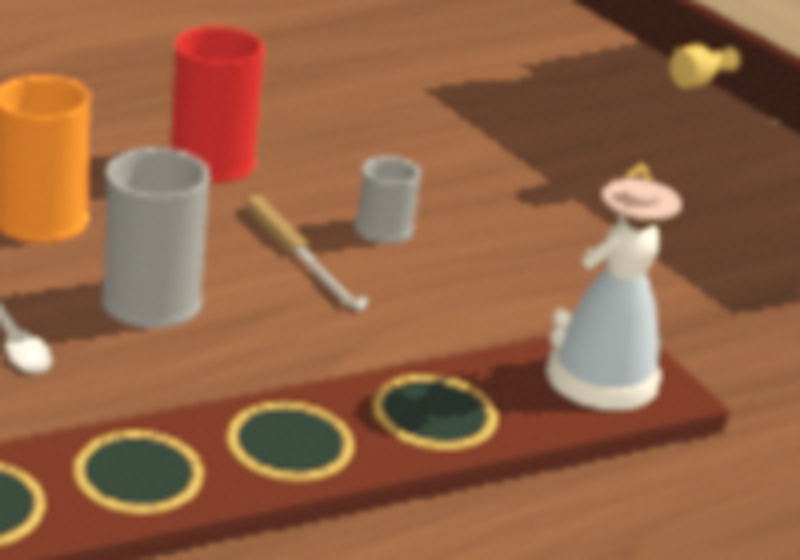

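View pics/d1.png

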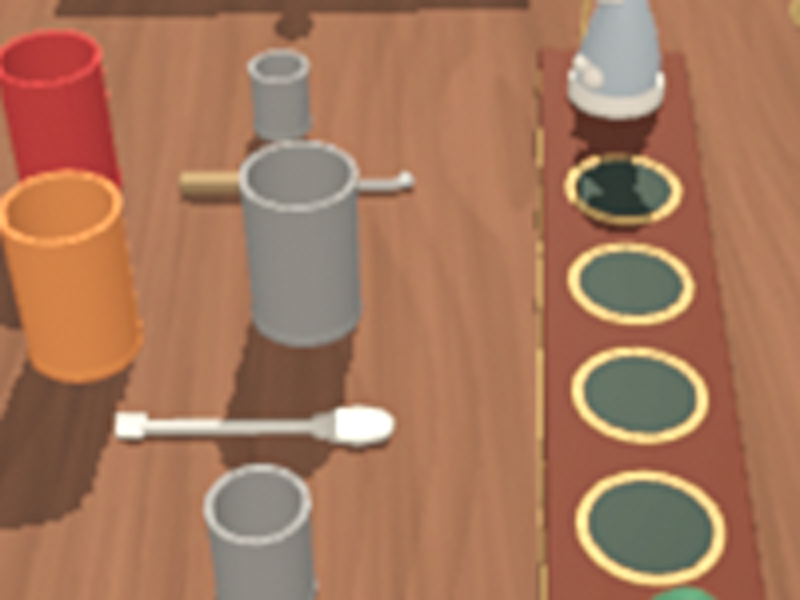

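View pics/d2.png

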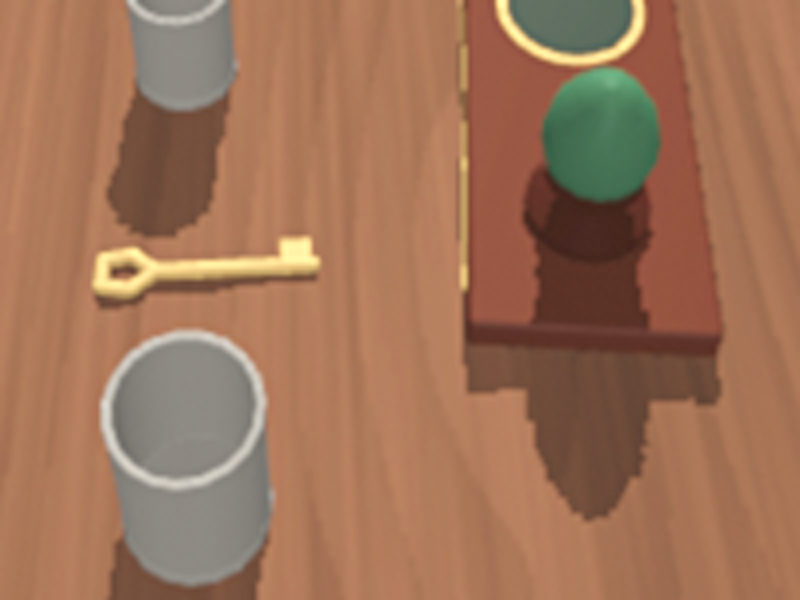

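```bash
cat > m.py <<'E'
from h import *
from scipy.optimize import least_squares
H=dict(a=.046,b=.060,c=.076,d=.094); Rr=dict(a=.019,b=.023,c=.027,d=.031)
for i in range(1,5): H[f'm{i}']=.018; Rr[f'm{i}']=.034
def p(off,pts): return np.array(off)+(np.array(pts)+.5)/4-.5
D1=(220,110);D2=(240,240);S1=(160,135);S2=(310,115)
M=[('side','d',D1,[(240,182),(358,180),(300,143),(300,210)]),
('side','a',D1,[(249,68),(310,66),(279,51),(280,84)]),
('side','b',D1,[(205,508),(310,505),(257,466),(259,545)]),
('side','c',D2,[(102,408),(267,405),(182,331),(188,488)]),
('side','m4',D1,[(565,190),(682,190),(623,154),(625,226)]),
('side','m3',D1,[(568,284),(694,284),(630,242),(632,325)]),
('side','m2',D1,[(571,395),(709,395),(640,347),(641,443)]),
('side','m1',D1,[(575,527),(725,527),(648,471),(652,585)]),
('scene','c',S1,[(33,268),(137,252),(90,231)]),
('scene','b',S1,[(400,198),(481,195),(440,174),(440,217)]),
('scene','d',S2,[(106,175),(209,172),(157,149),(157,196)]),
('scene','a',S2,[(361,172),(420,172),(391,157),(391,187)]),
('scene','m1',S1,[(512,424),(646,424),(578,380),(579,468)]),
('scene','m2',S2,[(73,471),(204,471),(139,430),(139,514)]),
('scene','m3',S2,[(226,442),(355,441),(290,402),(291,482)]),
('scene','m4',S2,[(373,412),(498,411),(435,374),(436,450)])]
for n,k,o,pts in M:
    P=back(n,p(o,pts),H[k])[:,:2]
    r=least_squares(lambda c:np.hypot(*(P-c).T)-Rr[k],P.mean(0))
    print(k,n,np.round(r.x*1e3,1),'mean',np.round(P.mean(0)*1e3,1),'radii',np.round(np.hypot(*(P-r.x).T)*1e3,1),Rr[k]*1e3)
E
python3 m.py|sort
```

```text
a scene [448.1 284.2] mean [448.4 284.3] radii [19.9 19.8 21.2 21.2] 19.0
a side [442.8 283. ] mean [442.8 283.1] radii [19.6 19.6 20.1 20.1] 19.0
b scene [ 451.5 -101.1] mean [ 452.1 -101.5] radii [23.6 23.7 23.9 23.8] 23.0
b side [ 446.8 -104.7] mean [ 446.8 -105.3] radii [23.1 23.1 23.3 23.3] 23.0
c scene [ 463.2 -303.3] mean [ 455.6 -301.2] radii [26.9 26.9 27. ] 27.0
c side [ 459.  -306.2] mean [ 459.1 -306.2] radii [27.4 27.4 27.2 27.2] 27.0
d scene [465.8  98.1] mean [466.6  97.8] radii [31.7 31.7 29.9 29.8] 31.0
d side [462.4  95.4] mean [462.5  93. ] radii [31.3 31.3 30.3 30.2] 31.0
m1 scene [629.8 -85.5] mean [630.3 -85.9] radii [35.2 35.2 36.2 36.1] 34.0
m1 side [627.6 -87.3] mean [627.6 -87.6] radii [35.3 35.3 35.4 35.4] 34.0
m2 scene [638.6   3.6] mean [638.8   3.6] radii [35.4 35.4 36.3 36.3] 34.0
m2 side [636.3   2.5] mean [636.4   1.9] radii [35.7 35.6 36.  35.8] 34.0
m3 scene [647.9  92.7] mean [648.2  92.6] radii [35.9 35.9 36.5 36.5] 34.0
m3 side [644.6  92.3] mean [644.7  91.5] radii [35.4 35.4 36.8 36.6] 34.0
m4 scene [656.1 182.9] mean [656.4 182.8] radii [35.8 35.8 36.9 36.8] 34.0
m4 side [653.  180.9] mean [653.2 180.3] radii [35.5 35.5 37.2 37.1] 34.0
```

Run:
```python
from h import *
def p(off,pts): return np.array(off)+(np.array(pts)+.5)/4-.5
print('orange rim side',back('side',p((220,110),[(62,208)]),.094)*1e3,'red rim side',back('side',p((220,110),[(52,62)]),.094)*1e3)
print('orange rim scene',back('scene',p((310,115),[(42,98)]),.094)*1e3,'red',back('scene',p((310,115),[(220,50)]),.094)*1e3)
print('egg base scene',back('scene',p((160,135),[(370,468)]),.03)*1e3)
s=env.read_state();w,x,y,z=s['tool_rot'];Rm=R.from_quat([x,y,z,w]).as_matrix();print(Rm.round(3)); print(np.degrees(np.arctan2(Rm[1,2],Rm[0,2])))
```

```text
orange rim side [[341.21435245  71.58391073  94.        ]] red rim side [[314.98296983 215.00871833  94.        ]]
orange rim scene [[346.05856839  73.57830364  94.        ]] red [[324.89686874 217.82333771  94.        ]]
egg base scene [[ 635.28029343 -199.37585246   30.        ]]
[[-0.     0.949  0.315]
 [ 0.001  0.315 -0.949]
 [-1.     0.    -0.001]]
-71.61882250673057
```

Request:
{"api": "carry_out", "payload": {"motion": [36, 27, 0, 0, 0, 0.144, -1, 36, 27, 0, 0, 0, 0.144, -1, 36, 27, 0, 0, 0, 0.144, -1, 36, 27, 0, 0, 0, 0.144, -1, 36, 27, 0, 0, 0, 0.144, -1], "force": 40}}

```text
time_s: 0.65
position: [0.3546, -0.3856, 0.2312]
tool_rot: [0.683, 0.183, 0.683, -0.183]
force: [0.5, -0.7, 0.5]
gripper_width: 0.0856
```

Request:
{"api": "carry_out", "payload": {"motion": [36, 27, 0, 0, 0, 0.144, -1, 36, 27, 0, 0, 0, 0.144, -1, 36, 27, 0, 0, 0, 0.144, -1, 0, 0, 0, 0, 0, 0, -1, 0, 0, 0, 0, 0, 0, -1]}}

```text
time_s: 1.15
position: [0.4617, -0.3053, 0.2309]
tool_rot: [0.706, 0.034, 0.707, -0.034]
force: [-0.7, -1.1, 0.1]
gripper_width: 0.0857
```

```bash
cat >> h.py <<'E'
def st(pr=True):
    s=env.read_state();w,x,y,z=s['tool_rot'];Rm=R.from_quat([x,y,z,w]).as_matrix()
    if pr: print('t',round(s['time_s'],2),'pos',(s['position']*1e3).round(1),'F',s['force'].round(1),'w',round(s['gripper_width']*1e3,1),'az',round(np.degrees(np.arctan2(Rm[1,2],Rm[0,2])),2),'tilt',Rm[:,0].round(4))
    return s,Rm
def wcam(s,Rm):
    m=env.camera_model('wrist');T=m['hand_eye'];return m['mtx'],s['position']+Rm@T[:3,3],Rm@T[:3,:3]
def wback(C,uv,z):
    K,e,Rm=C; uv=np.atleast_2d(uv).astype(float)
    d=np.c_[uv,np.ones(len(uv))]@np.linalg.inv(K).T@Rm.T
    return e+d*((z-e[2])/d[:,2])[:,None]
def wproj(C,P):
    K,e,Rm=C; p=(np.atleast_2d(P)-e)@Rm; p=p@K.T; return p[:,:2]/p[:,2:]
E
python3 - <<'E'
from h import *
s,Rm=st();im=env.read_camera('wrist')[:,:,::-1];cv2.imwrite('pics/w1.png',im)
C=wcam(s,Rm);print(C[1])
c=np.array([.461,-.3047,.076])
print(wproj(C,[c]))
E
```

```text
t 1.15 pos [ 461.7 -305.3  230.9] F [-0.7 -1.1  0.1] w 85.7 az -5.57 tilt [-7.e-04  4.e-04 -1.e+00]
[ 0.4682002  -0.23222809  0.37477748]
[[322.39391298 180.71033365]]
```

View pics/w1.png

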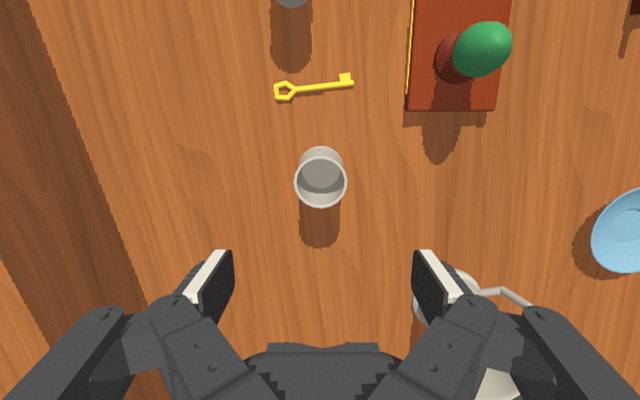

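Run:
```python
from h import *
print(back('scene',[(82,305),(52,315),(112,298)],0)*1e3, back('scene',[(70,252)],.13)*1e3)
C=wcam(*st(0))
print(wback(C,[(416,300),(490,290),(532,304)],.11)*1e3)
print(wback(C,[(322.4,180.7),(321,181)],.076)*1e3)
```

```text
[[ 621.15126419 -513.04258632    0.        ]
 [ 625.62202068 -560.52007955    0.        ]
 [ 624.3723752  -463.29317473    0.        ]] [[ 634.25023762 -496.17990451  130.        ]]
[[ 543.76633154 -430.856012    110.        ]
 [ 618.0363373  -426.42137404  110.        ]
 [ 661.77167999 -447.31549818  110.        ]]
[[ 460.40144408 -305.43075611   76.        ]
 [ 458.95635638 -305.60202757   76.        ]]
```

Request:
{"api": "carry_out", "payload": {"motion": [-1, 0, -41, 0, 0, 0, -1, 0, 0, -41, 0, 0, 0, -1, 0, 0, -41, 0, 0, 0, -1, 0, 0, -41, 0, 0, 0, -1, 0, 0, -40, 0, 0, 0, -1]}}

```text
time_s: 1.7
position: [0.4592, -0.307, 0.0259]
tool_rot: [0.706, 0.036, 0.706, -0.036]
force: [0.9, -1.4, 0.0]
gripper_width: 0.0853
```

Request:
{"api": "carry_out", "payload": {"motion": [0, 0, 0, 0, 0, 0, -1, 0, 0, 0, 0, 0, 0, 0.2, 0, 0, 0, 0, 0, 0, 0.6, 0, 0, 0, 0, 0, 0, 1, 0, 0, 0, 0, 0, 0, 1]}}

```text
time_s: 2.2
position: [0.4611, -0.3071, 0.0301]
tool_rot: [0.707, 0.034, 0.705, -0.036]
force: [-3.9, -1.6, 7.2]
gripper_width: 0.0544
```

Request:
{"api": "carry_out", "payload": {"motion": [0, 0, 0, 0, 0, 0, 1, 0, 0, 0, 0, 0, 0, 1, 0, 0, 0, 0, 0, 0, 1]}}

```text
time_s: 2.5
position: [0.4611, -0.307, 0.0301]
tool_rot: [0.707, 0.034, 0.705, -0.036]
force: [-3.4, -0.9, 7.9]
gripper_width: 0.0544
```

Request:
{"api": "carry_out", "payload": {"motion": [0, 0, 20, 0, 0, 0, 1, 0, 0, 40, 0, 0, 0, 1, 0, 0, 40, 0, 0, 0, 1, 0, 0, 0, 0, 0, 0, 1, 0, 0, 0, 0, 0, 0, 1]}}

```text
time_s: 3.0
position: [0.4607, -0.3063, 0.1291]
tool_rot: [0.707, 0.034, 0.705, -0.035]
force: [-0.5, 0.1, -3.5]
gripper_width: 0.0545
```

Run:
```python
from h import *
s,Rm=st();im=env.read_camera('wrist')[:,:,::-1];cv2.imwrite('pics/w2.png',im)
cv2.imwrite('pics/side2.png',env.read_camera('side')[:,:,::-1])
```

```text
t 3.0 pos [ 460.7 -306.3  129.1] F [-0.5  0.1 -3.5] w 54.5 az -5.62 tilt [ 0.0027 -0.0021 -1.    ]
```

View pics/w2.png

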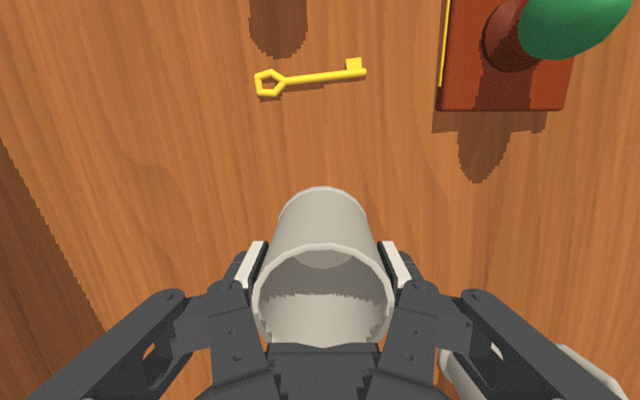

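View pics/side2.png

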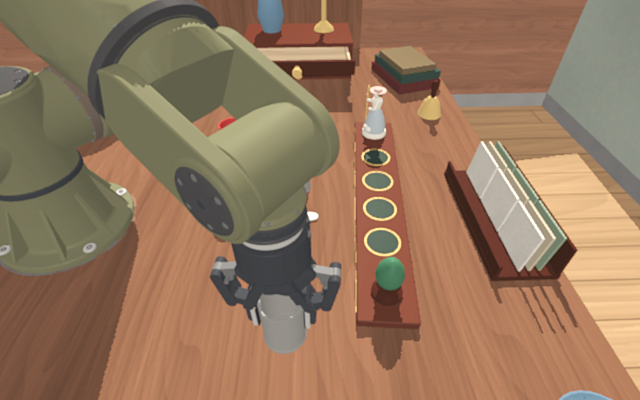

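```bash
cat >> h.py <<'E'
def hold(C,pos,h,r,rf,base,dys=(-3,-2,-1,0,1,2,3)):
    # far-edge rows/cols of rim and foot for offsets along world y
    t=np.linspace(0,2*np.pi,361)
    for dy in dys:
        c=np.array([pos[0],pos[1]+dy*1e-3,base])
        rim=wproj(C,c+np.c_[r*np.cos(t),r*np.sin(t),0*t+h]); ft=wproj(C,c+np.c_[rf*np.cos(t),rf*np.sin(t),0*t+.006])
        print(dy,'rim top row',rim[:,1].min().round(1),'cols',rim[:,0].min().round(1),rim[:,0].max().round(1),'foot top row',ft[:,1].min().round(1),'cols',ft[:,0].min().round(1),ft[:,0].max().round(1))
E
python3 - <<'E'
from h import *
s,Rm=st(0);C=wcam(s,Rm);hold(C,s['position'],.076,.027,.028,.099)
E
```

```text
-3 rim top row 253.1 cols 253.0 397.0 foot top row 194.3 cols 277.1 371.0
-2 rim top row 250.5 cols 252.5 397.0 foot top row 192.7 cols 276.9 370.9
-1 rim top row 247.9 cols 252.1 396.9 foot top row 191.0 cols 276.7 370.8
0 rim top row 245.3 cols 251.7 396.8 foot top row 189.3 cols 276.4 370.8
1 rim top row 242.7 cols 251.2 396.7 foot top row 187.6 cols 276.2 370.7
2 rim top row 240.1 cols 250.8 396.7 foot top row 185.9 cols 276.0 370.6
3 rim top row 237.4 cols 250.3 396.6 foot top row 184.2 cols 275.7 370.5
```

Request:
{"api": "carry_out", "payload": {"motion": [18, 39, 6, 0, 0, 0, 1, 18, 39, 6, 0, 0, 0, 1, 18, 39, 6, 0, 0, 0, 1, 18, 39, 6, 0, 0, 0, 1, 18, 39, 6, 0, 0, 0, 1]}}

```text
time_s: 3.6
position: [0.5505, -0.1092, 0.1564]
tool_rot: [0.706, 0.035, 0.707, -0.035]
force: [-0.0, -0.1, -1.8]
gripper_width: 0.0542
```

Request:
{"api": "carry_out", "payload": {"motion": [24, 30, 0, 0, 0, 0, 1, 24, 30, 0, 0, 0, 0, 1, 24, 30, 0, 0, 0, 0, 1, 24, 20, 0, 0, 0, 0, 1, 0, 0, 0, 0, 0, 0, 1]}}

```text
time_s: 4.1
position: [0.6475, 0.0018, 0.1553]
tool_rot: [0.706, 0.034, 0.707, -0.033]
force: [-0.5, -0.8, -2.7]
gripper_width: 0.0543
```

Request:
{"api": "carry_out", "payload": {"motion": [0, 0, 0, 0, 0, 0, 1, 0, 0, 0, 0, 0, 0, 1]}}

```text
time_s: 4.3
position: [0.6457, -0.0016, 0.1565]
tool_rot: [0.706, 0.035, 0.707, -0.035]
force: [-0.2, -0.1, -2.4]
gripper_width: 0.0543
```

Run:
```python
from h import *
s,Rm=st();im=env.read_camera('wrist')[:,:,::-1];cv2.imwrite('pics/w3.png',im)
C=wcam(s,Rm);print(wproj(C,[[.6463,.0925,.018],[.6545,.182,.018]]))
```

```text
t 4.3 pos [645.7  -1.6 156.5] F [-0.2 -0.1 -2.4] w 54.3 az -5.65 tilt [-0.0016 -0.     -1.    ]
[[313.43709545  81.37037266]
 [311.62792741 -40.47004413]]
```

View pics/w3.png

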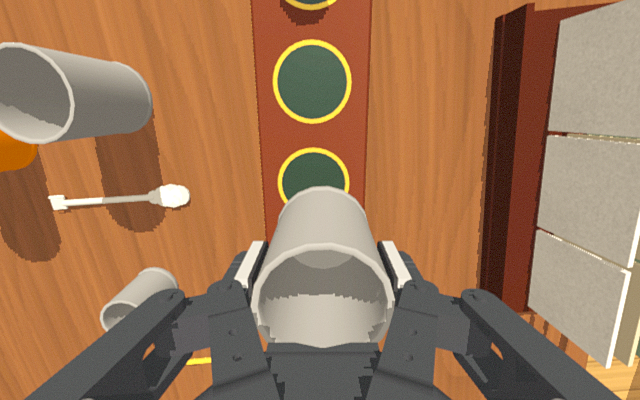

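Run:
```python
from h import *
s,Rm=st(0);C=wcam(s,Rm)
im=cv2.imread('pics/w3.png');hsv=cv2.cvtColor(im,cv2.COLOR_BGR2HSV)
m=cv2.inRange(hsv,(22,120,110),(35,255,255));m[:,:250]=0;m[:,375:]=0;m[130:]=0;m[:25]=0
c=np.vstack(cv2.findContours(m,0,1)[0]);e=cv2.fitEllipse(cv2.convexHull(c));print(e)
P=wback(C,cv2.convexHull(c)[:,0],.018)[:,:2]
A=np.c_[2*P,np.ones(len(P))];x=np.linalg.lstsq(A,(P**2).sum(1),rcond=None)[0];print(x[:2]*1e3,np.sqrt(x[2]+x[:2]@x[:2])*1e3)
```

```text
((311.7115478515625, 80.96864318847656), (77.82435607910156, 83.64276885986328), 175.2503204345703)
[644.90074643  91.63068871] 34.16074275711987
```

Request:
{"api": "carry_out", "payload": {"motion": [0, 31, 0, 0, 0, 0, 1, 0, 31, 0, 0, 0, 0, 1, 0, 31, 0, 0, 0, 0, 1, 0, 0, -30, 0, 0, 0, 1, 0, 0, -30, 0, 0, 0, 1]}}

```text
time_s: 4.85
position: [0.6464, 0.0922, 0.0975]
tool_rot: [0.707, 0.035, 0.706, -0.034]
force: [0.9, -0.4, -2.1]
gripper_width: 0.0543
```

Request:
{"api": "carry_out", "payload": {"motion": [0, 0, -30, 0, 0, 0, 1, 0, 0, -10, 0, 0, 0, 1, 0, 0, 0, 0, 0, 0, 1, 0, 0, 0, 0, 0, 0, 1]}}

```text
time_s: 5.25
position: [0.6471, 0.0917, 0.0589]
tool_rot: [0.707, 0.035, 0.706, -0.035]
force: [-0.2, 0.0, -1.6]
gripper_width: 0.0542
```

Run:
```python
from h import *
s,Rm=st();im=env.read_camera('wrist')[:,:,::-1];cv2.imwrite('pics/w4.png',im)
cv2.imwrite('pics/scene4.png',cv2.resize(env.read_camera('scene')[100:260,250:450,::-1],None,fx=4,fy=4,interpolation=2)[:600])
```

```text
t 5.25 pos [647.1  91.7  58.9] F [-0.2  0.  -1.6] w 54.2 az -5.64 tilt [ 2.e-03  2.e-04 -1.e+00]
```

View pics/scene4.png

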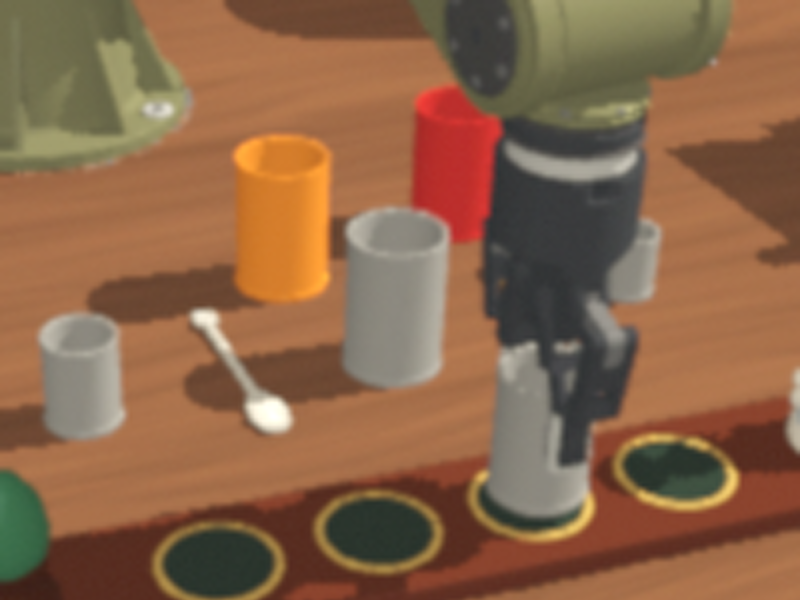

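Request:
{"api": "carry_out", "payload": {"motion": [-1, -1, -5, 0, 0, 0, 1, 0, 0, -4, 0, 0, 0, 1, 0, 0, 0, 0, 0, 0, 1, 0, 0, 0, 0, 0, 0, 1]}}

```text
time_s: 5.75
position: [0.6454, 0.0911, 0.0482]
tool_rot: [0.706, 0.035, 0.706, -0.035]
force: [0.4, -0.2, -1.0]
gripper_width: 0.0543
```

Request:
{"api": "carry_out", "payload": {"motion": [0, 0, -1.5, 0, 0, 0, 1, 0, 0, 0, 0, 0, 0, 1, 0, 0, 0, 0, 0, 0, 1]}}

```text
time_s: 6.05
position: [0.6455, 0.0912, 0.0481]
tool_rot: [0.706, 0.035, 0.706, -0.035]
force: [-7.1, -0.5, 11.9]
gripper_width: 0.0545
```

Request:
{"api": "carry_out", "payload": {"motion": [0, 0, 0, 0, 0, 0, -0.4, 0, 0, 0, 0, 0, 0, -0.6, 0, 0, 0, 0, 0, 0, -1, 0, 0, 0, 0, 0, 0, -1, 0, 0, 0, 0, 0, 0, -1]}}

```text
time_s: 6.55
position: [0.6454, 0.091, 0.0467]
tool_rot: [0.706, 0.035, 0.706, -0.035]
force: [-0.2, -0.1, -0.3]
gripper_width: 0.0855
```

Run:
```python
from h import *
s,Rm=st();im=env.read_camera('wrist')[:,:,::-1];cv2.imwrite('pics/w5.png',im)
```

```text
t 6.55 pos [645.4  91.   46.7] F [-0.2 -0.1 -0.3] w 85.5 az -5.62 tilt [-1.e-04  0.e+00 -1.e+00]
```

View pics/w5.png

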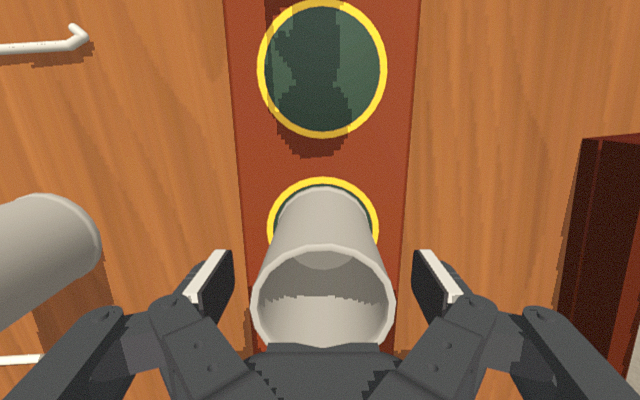

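Request:
{"api": "carry_out", "payload": {"motion": [0, 0, 45, 0, 0, 0, -1, 0, 0, 45, 0, 0, 0, -1, 0, 0, 45, 0, 0, 0, -1, 0, 0, 45, 0, 0, 0, -1, -30, 0, 0, 0, 0, 0, -1]}}

```text
time_s: 7.1
position: [0.6187, 0.0911, 0.2339]
tool_rot: [0.711, 0.035, 0.702, -0.034]
force: [0.5, 0.4, -0.2]
gripper_width: 0.0854
```

Request:
{"api": "carry_out", "payload": {"motion": [-38, 0, 0, 0, 0, 0, -1, -38, 0, 0, 0, 0, 0, -1, -38, 0, 0, 0, 0, 0, -1, -38, 0, 0, 0, 0, 0, -1, 0, 6, 0, 0, 0, 0, -1]}}

```text
time_s: 7.6
position: [0.4603, 0.0969, 0.2271]
tool_rot: [0.706, 0.035, 0.706, -0.035]
force: [0.6, 0.8, 0.1]
gripper_width: 0.0853
```

Request:
{"api": "carry_out", "payload": {"motion": [0, 0, 0, 0, 0, 0, -1, 0, 0, 0, 0, 0, 0, -1]}}

```text
time_s: 7.8
position: [0.4641, 0.0971, 0.227]
tool_rot: [0.706, 0.035, 0.706, -0.035]
force: [-0.6, 0.4, 0.5]
gripper_width: 0.0851
```

Run:
```python
from h import *
s,Rm=st();im=env.read_camera('wrist')[:,:,::-1];cv2.imwrite('pics/w6.png',im)
cv2.imwrite('pics/scene6.png',cv2.resize(env.read_camera('scene')[100:260,250:450,::-1],None,fx=4,fy=4,interpolation=2)[:600])
C=wcam(s,Rm);print(wproj(C,[[.464,.0967,.094]]))
```

```text
t 7.8 pos [464.1  97.1 227. ] F [-0.6  0.4  0.5] w 85.1 az -5.6 tilt [ 6.e-04  1.e-04 -1.e+00]
[[322.90776235 187.20725063]]
```

View pics/w6.png

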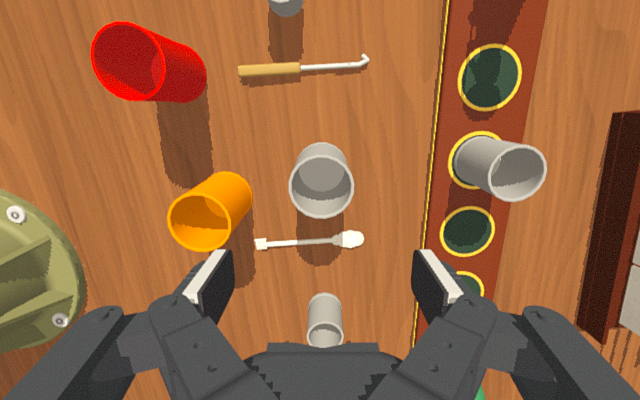

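View pics/scene6.png

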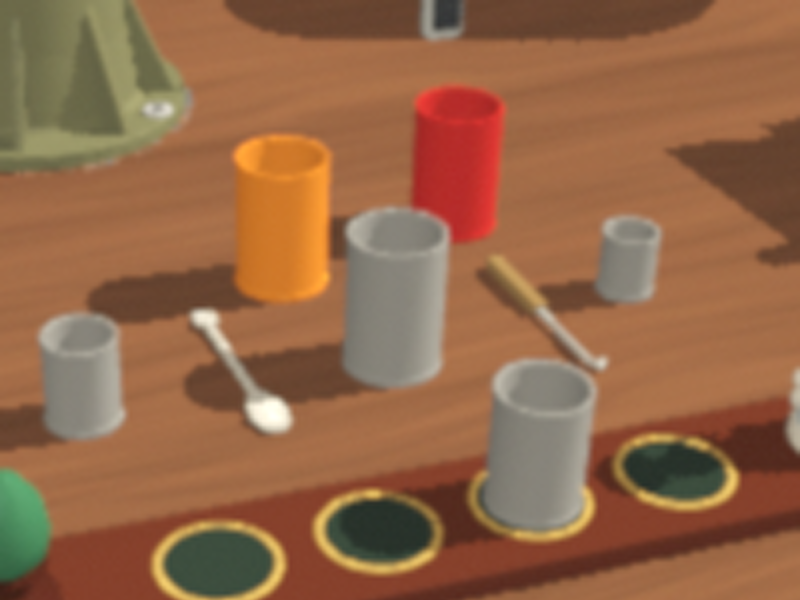

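Run:
```python
from h import *
im=cv2.imread('pics/w6.png')
a=cv2.resize(im[120:220,430:560],None,fx=6,fy=6,interpolation=2)
cv2.imwrite('pics/w6c.png',a)
b=cv2.imread('pics/scene6.png')[320:580,430:700];cv2.imwrite('pics/s6c.png',cv2.resize(b,None,fx=2.5,fy=2.3,interpolation=2)[:600])
# predicted: foot and ring outlines if centred
```

```text
(no output)
```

View pics/w6c.png

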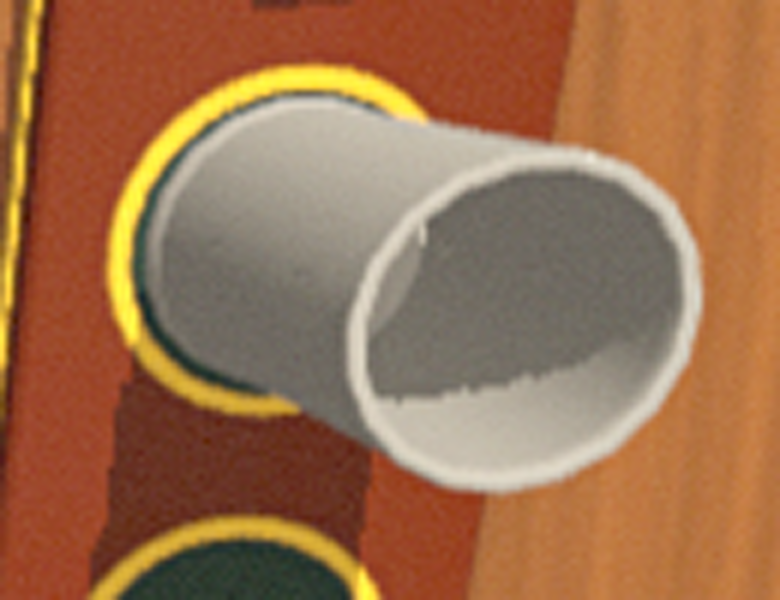

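View pics/s6c.png

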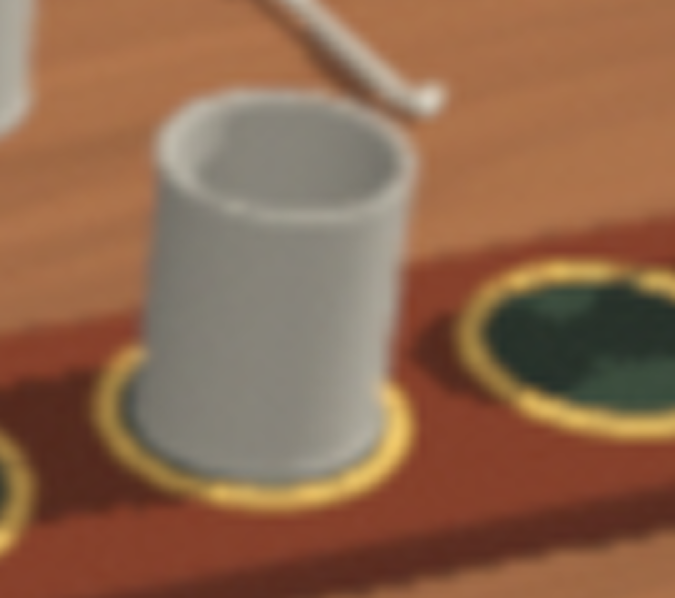

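Request:
{"api": "carry_out", "payload": {"motion": [-1, 0, -45, 0, 0, 0, -1, 0, 0, -40, 0, 0, 0, -1, 0, 0, -40, 0, 0, 0, -1, 0, 0, -35, 0, 0, 0, -1, 0, 0, -30, 0, 0, 0, -1]}}

```text
time_s: 8.4
position: [0.4623, 0.0968, 0.0346]
tool_rot: [0.706, 0.035, 0.707, -0.035]
force: [0.2, 0.9, 0.3]
gripper_width: 0.0851
```

Request:
{"api": "carry_out", "payload": {"motion": [0, 0, 0, 0, 0, 0, -1, 0, 0, 0, 0, 0, 0, -0.4, 0, 0, 0, 0, 0, 0, 0.2, 0, 0, 0, 0, 0, 0, 1, 0, 0, 0, 0, 0, 0, 1]}}

```text
time_s: 8.9
position: [0.4633, 0.0972, 0.0384]
tool_rot: [0.707, 0.035, 0.705, -0.034]
force: [-2.4, 0.2, 8.4]
gripper_width: 0.0622
```

Request:
{"api": "carry_out", "payload": {"motion": [0, 0, 0, 0, 0, 0, 1, 0, 0, 20, 0, 0, 0, 1, 0, 0, 40, 0, 0, 0, 1, 0, 0, 45, 0, 0, 0, 1, 0, 0, 0, 0, 0, 0, 1]}}

```text
time_s: 9.4
position: [0.4649, 0.0974, 0.1479]
tool_rot: [0.71, 0.035, 0.703, -0.034]
force: [0.8, -0.2, -3.5]
gripper_width: 0.0623
```

Request:
{"api": "carry_out", "payload": {"motion": [0, 0, 0, 0, 0, 0, 1]}}

```text
time_s: 9.5
position: [0.4627, 0.0971, 0.1428]
tool_rot: [0.707, 0.035, 0.705, -0.034]
force: [-0.2, -0.4, -4.2]
gripper_width: 0.062
```

Run:
```python
from h import *
s,Rm=st();im=env.read_camera('wrist')[:,:,::-1];cv2.imwrite('pics/w7.png',im)
C=wcam(s,Rm)
hold(C,s['position'],.094,.031,.032,s['position'][2]-.040)
cv2.imwrite('pics/scene7.png',env.read_camera('scene')[:,:,::-1])
```

```text
t 9.5 pos [462.7  97.1 142.8] F [-0.2 -0.4 -4.2] w 62.0 az -5.62 tilt [ 2.6e-03  3.0e-04 -1.0e+00]
-3 rim top row 250.4 cols 238.5 412.6 foot top row 182.4 cols 273.4 374.2
-2 rim top row 247.6 cols 238.0 412.6 foot top row 180.8 cols 273.2 374.1
-1 rim top row 244.8 cols 237.5 412.6 foot top row 179.2 cols 272.9 374.0
0 rim top row 242.0 cols 237.0 412.5 foot top row 177.6 cols 272.7 374.0
1 rim top row 239.2 cols 236.5 412.5 foot top row 175.9 cols 272.5 373.9
2 rim top row 236.4 cols 235.9 412.5 foot top row 174.3 cols 272.2 373.8
3 rim top row 233.6 cols 235.4 412.4 foot top row 172.7 cols 272.0 373.7
```

View pics/w7.png

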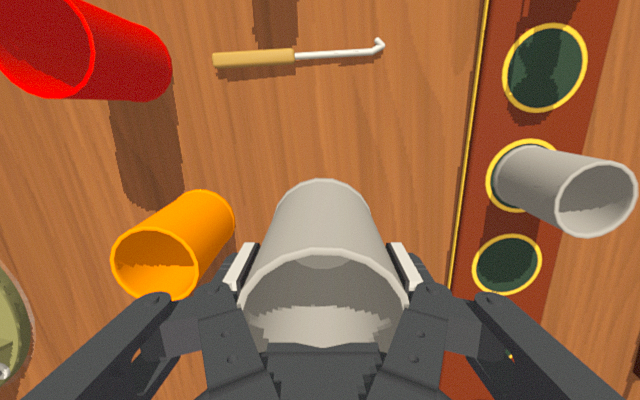

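View pics/scene7.png

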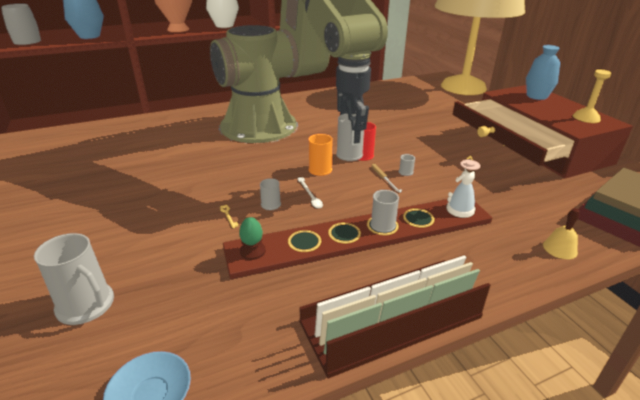

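```bash
cat >> h.py <<'E'
def ring(C,img,x0,y0,x1,y1):
    hsv=cv2.cvtColor(img,cv2.COLOR_BGR2HSV);m=cv2.inRange(hsv,(22,120,90),(35,255,255))
    k=np.zeros_like(m);k[y0:y1,x0:x1]=m[y0:y1,x0:x1]
    c=cv2.convexHull(np.vstack(cv2.findContours(k,0,1)[0]))[:,0]
    P=wback(C,c,.018)[:,:2]
    x=np.linalg.lstsq(np.c_[2*P,np.ones(len(P))],(P**2).sum(1),rcond=None)[0]
    print('ring',(x[:2]*1e3).round(1),'r',(np.sqrt(x[2]+x[:2]@x[:2])*1e3).round(1));return x[:2]
E
python3 - <<'E'
from h import *
s,Rm=st(0);C=wcam(s,Rm);ring(C,cv2.imread('pics/w7.png'),495,10,600,125)
E
```

```text
ring [650.8 181. ] r 33.6
```

Request:
{"api": "carry_out", "payload": {"motion": [30, 0, 25, 0, 0, 0, 1, 37, 0, 0, 0, 0, 0, 1, 40, 0, 0, 0, 0, 0, 1, 40, 0, 0, 0, 0, 0, 1, 38, 0, 0, 0, 0, 0, 1]}}

```text
time_s: 10.1
position: [0.6484, 0.0969, 0.1646]
tool_rot: [0.705, 0.034, 0.707, -0.035]
force: [-0.7, -0.3, -2.3]
gripper_width: 0.0621
```

Request:
{"api": "carry_out", "payload": {"motion": [0, 0, 0, 0, 0, 0, 1, 0, 0, 0, 0, 0, 0, 1, 0, 0, 0, 0, 0, 0, 1]}}

```text
time_s: 10.4
position: [0.6465, 0.0971, 0.1658]
tool_rot: [0.706, 0.035, 0.707, -0.035]
force: [-0.5, -0.8, -2.9]
gripper_width: 0.062
```

Run:
```python
from h import *
s,Rm=st();im=env.read_camera('wrist')[:,:,::-1];cv2.imwrite('pics/w8.png',im)
C=wcam(s,Rm);print(wproj(C,[[.6537,.1814,.018]]))
hold(C,s['position'],.094,.031,.032,s['position'][2]-.0384,(-3,-2,-1,0))
ring(C,im,250,0,400,150)
```

```text
t 10.4 pos [646.5  97.1 165.8] F [-0.5 -0.8 -2.9] w 62.0 az -5.61 tilt [-1.9e-03 -1.0e-04 -1.0e+00]
[[322.24045511  92.7957441 ]]
-3 rim top row 252.8 cols 236.7 413.3 foot top row 183.0 cols 273.3 374.9
-2 rim top row 250.0 cols 236.2 413.3 foot top row 181.4 cols 273.0 374.8
-1 rim top row 247.2 cols 235.7 413.3 foot top row 179.7 cols 272.8 374.7
0 rim top row 244.4 cols 235.1 413.2 foot top row 178.1 cols 272.6 374.7
ring [653.3 181.3] r 33.9
```

View pics/w8.png

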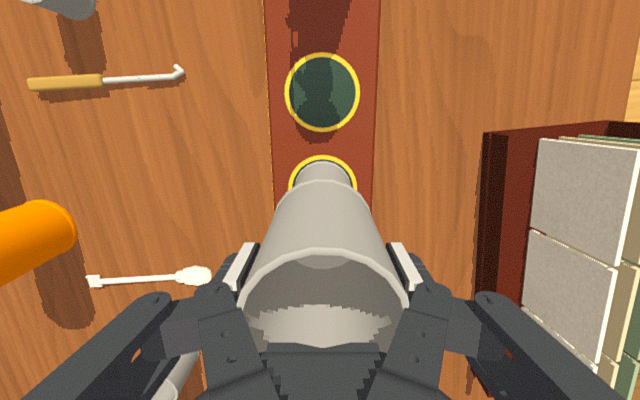

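Request:
{"api": "carry_out", "payload": {"motion": [2, 28, 0, 0, 0, 0, 1, 3, 29, 0, 0, 0, 0, 1, 2, 28, 0, 0, 0, 0, 1, 0, 0, -30, 0, 0, 0, 1, 0, 0, -35, 0, 0, 0, 1]}}

```text
time_s: 10.95
position: [0.6544, 0.1833, 0.1028]
tool_rot: [0.707, 0.034, 0.705, -0.034]
force: [1.0, 0.1, -3.8]
gripper_width: 0.0621
```

Request:
{"api": "carry_out", "payload": {"motion": [0, 0, -20, 0, 0, 0, 1, 0, 0, -12, 0, 0, 0, 1, 0, 0, 0, 0, 0, 0, 1, 0, 0, 0, 0, 0, 0, 1]}}

```text
time_s: 11.35
position: [0.6548, 0.1822, 0.0712]
tool_rot: [0.707, 0.035, 0.706, -0.034]
force: [0.2, -0.6, -1.7]
gripper_width: 0.0618
```

Request:
{"api": "carry_out", "payload": {"motion": [-1, 0, -8, 0, 0, 0, 1, 0, 0, -4, 0, 0, 0, 1, 0, 0, 0, 0, 0, 0, 1, 0, 0, 0, 0, 0, 0, 1]}}

```text
time_s: 11.75
position: [0.6535, 0.1821, 0.0579]
tool_rot: [0.706, 0.035, 0.706, -0.035]
force: [-0.2, -0.0, -2.7]
gripper_width: 0.0623
```

Request:
{"api": "carry_out", "payload": {"motion": [0, 0, -2, 0, 0, 0, 1, 0, 0, 0, 0, 0, 0, 1, 0, 0, 0, 0, 0, 0, 1]}}

```text
time_s: 12.05
position: [0.6538, 0.1823, 0.0566]
tool_rot: [0.707, 0.035, 0.706, -0.034]
force: [-1.6, 0.5, 5.3]
gripper_width: 0.0621
```

Request:
{"api": "carry_out", "payload": {"motion": [0, 0, 0, 0, 0, 0, -0.6, 0, 0, 0, 0, 0, 0, -0.8, 0, 0, 0, 0, 0, 0, -1, 0, 0, 0, 0, 0, 0, -1, 0, 0, 0, 0, 0, 0, -1]}}

```text
time_s: 12.55
position: [0.6534, 0.1821, 0.0557]
tool_rot: [0.706, 0.035, 0.706, -0.035]
force: [-0.5, 0.1, 0.0]
gripper_width: 0.0857
```

Run:
```python
from h import *
s,Rm=st();im=env.read_camera('wrist')[:,:,::-1];cv2.imwrite('pics/w9.png',im)
cv2.imwrite('pics/scene9.png',cv2.resize(env.read_camera('scene')[100:250,310:510,::-1],None,fx=4,fy=4,interpolation=2))
```

```text
t 12.55 pos [653.4 182.1  55.7] F [-0.5  0.1  0. ] w 85.7 az -5.62 tilt [-1.e-04 -0.e+00 -1.e+00]
```

View pics/w9.png

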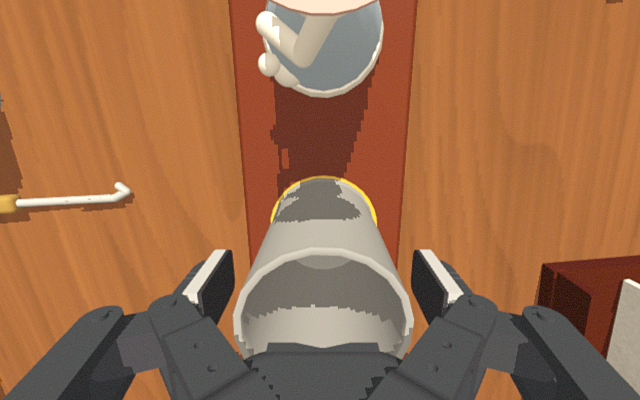

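View pics/scene9.png

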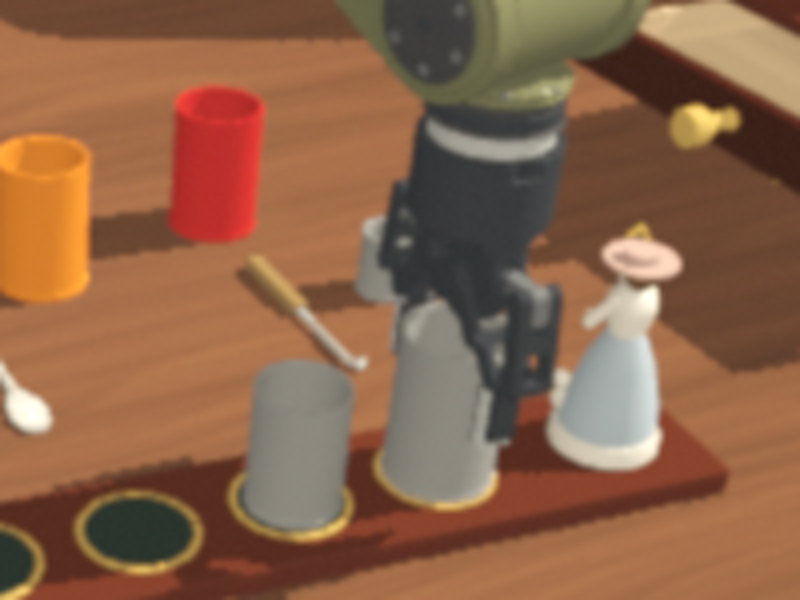

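Request:
{"api": "carry_out", "payload": {"motion": [0, 0, 40, 0, 0, 0, -1, 0, 0, 45, 0, 0, 0, -1, 0, 0, 45, 0, 0, 0, -1, 0, 0, 45, 0, 0, 0, -1, -38, 18, 0, 0, 0, 0, -1]}}

```text
time_s: 13.15
position: [0.6195, 0.199, 0.2384]
tool_rot: [0.711, 0.037, 0.702, -0.034]
force: [-0.0, 1.0, -0.9]
gripper_width: 0.0853
```

Request:
{"api": "carry_out", "payload": {"motion": [-40, 20, 0, 0, 0, 0, -1, -40, 20, 0, 0, 0, 0, -1, -40, 20, 0, 0, 0, 0, -1, -40, 20, 0, 0, 0, 0, -1, -10, 3, 0, 0, 0, 0, -1]}}

```text
time_s: 13.65
position: [0.4425, 0.2846, 0.2313]
tool_rot: [0.706, 0.034, 0.706, -0.033]
force: [-0.3, 0.1, 0.1]
gripper_width: 0.0854
```

Request:
{"api": "carry_out", "payload": {"motion": [0, 0, 0, 0, 0, 0, -1, 0, 0, 0, 0, 0, 0, -1]}}

```text
time_s: 13.85
position: [0.4462, 0.2828, 0.2309]
tool_rot: [0.706, 0.035, 0.706, -0.035]
force: [-0.3, -0.3, 0.2]
gripper_width: 0.0855
```

Run:
```python
from h import *
s,Rm=st();im=env.read_camera('wrist')[:,:,::-1];cv2.imwrite('pics/w10.png',im)
C=wcam(s,Rm);print(wproj(C,[[.4455,.2836,.046]]))
cv2.imwrite('pics/scene10.png',cv2.resize(env.read_camera('scene')[150:260,330:500,::-1],None,fx=4.6,fy=4.6,interpolation=2))
```

```text
t 13.85 pos [446.2 282.8 230.9] F [-0.3 -0.3  0.2] w 85.5 az -5.63 tilt [ 6.e-04  1.e-04 -1.e+00]
[[322.15443135 174.10607935]]
```

View pics/w10.png

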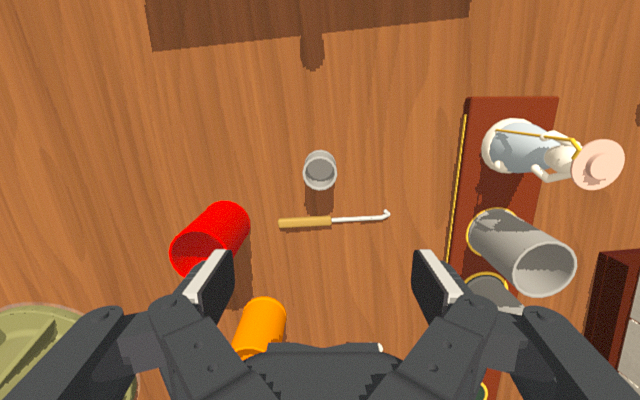

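View pics/scene10.png

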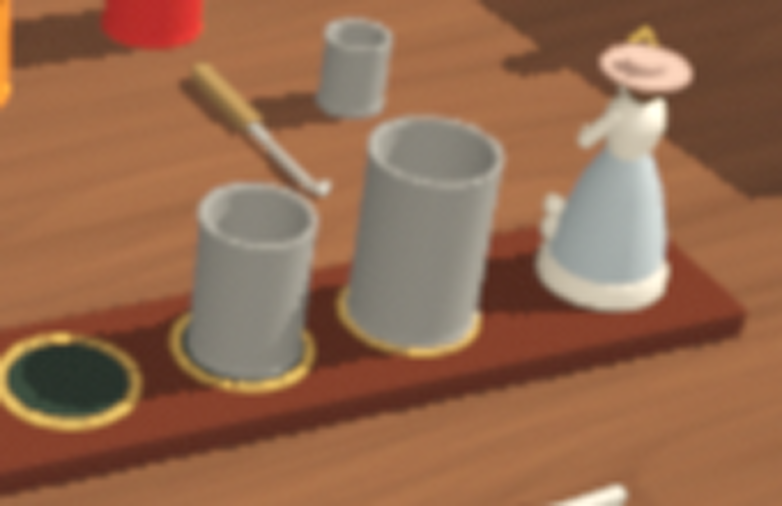

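Request:
{"api": "carry_out", "payload": {"motion": [-2, 1, -48, 0, 0, 0, -1, 0, 0, -48, 0, 0, 0, -1, 0, 0, -48, 0, 0, 0, -1, 0, 0, -45, 0, 0, 0, -1, 0, 0, -20, 0, 0, 0, -1]}}

```text
time_s: 14.45
position: [0.4426, 0.2824, 0.0175]
tool_rot: [0.705, 0.034, 0.708, -0.036]
force: [0.1, 0.3, 0.8]
gripper_width: 0.0853
```

Request:
{"api": "carry_out", "payload": {"motion": [0, 0, -12, 0, 0, 0, -1, 0, 0, 0, 0, 0, 0, 0, 0, 0, 0, 0, 0, 0, 0.4, 0, 0, 0, 0, 0, 0, 1, 0, 0, 0, 0, 0, 0, 1]}}

```text
time_s: 14.95
position: [0.4442, 0.2844, 0.0114]
tool_rot: [0.707, 0.035, 0.705, -0.034]
force: [0.2, -2.0, 5.2]
gripper_width: 0.038
```

Request:
{"api": "carry_out", "payload": {"motion": [0, 0, 0, 0, 0, 0, 1, 0, 0, 0, 0, 0, 0, 1]}}

```text
time_s: 15.15
position: [0.4443, 0.2844, 0.0114]
tool_rot: [0.707, 0.035, 0.705, -0.034]
force: [0.1, -1.9, 6.1]
gripper_width: 0.0382
```

Request:
{"api": "carry_out", "payload": {"motion": [0, 0, 20, 0, 0, 0, 1, 0, 0, 40, 0, 0, 0, 1, 0, 0, 45, 0, 0, 0, 1, 0, 0, 45, 0, 0, 0, 1, 0, -20, 0, 0, 0, 0, 1]}}

```text
time_s: 15.65
position: [0.4455, 0.2661, 0.1667]
tool_rot: [0.71, 0.036, 0.703, -0.032]
force: [0.6, -0.1, -2.4]
gripper_width: 0.0381
```

Request:
{"api": "carry_out", "payload": {"motion": [19, -39, 0, 0, 0, 0, 1, 19, -39, 0, 0, 0, 0, 1, 19, -39, 0, 0, 0, 0, 1, 19, -39, 0, 0, 0, 0, 1, 19, -39, 0, 0, 0, 0, 1]}}

```text
time_s: 16.15
position: [0.5391, 0.0673, 0.1609]
tool_rot: [0.707, 0.035, 0.706, -0.035]
force: [0.0, 1.1, -1.9]
gripper_width: 0.0381
```

Request:
{"api": "carry_out", "payload": {"motion": [19, -39, 0, 0, 0, 0, 1, 19, -39, 0, 0, 0, 0, 1, 19, -39, 0, 0, 0, 0, 1, 19, -39, 0, 0, 0, 0, 1, 10, -39, 0, 0, 0, 0, 1]}}

```text
time_s: 16.65
position: [0.6253, -0.1277, 0.1607]
tool_rot: [0.707, 0.035, 0.706, -0.035]
force: [-0.2, 0.2, -0.8]
gripper_width: 0.038
```

Request:
{"api": "carry_out", "payload": {"motion": [0, -40, 0, 0, 0, 0, 1, 0, -35, 0, 0, 0, 0, 1, 0, 0, 0, 0, 0, 0, 1, 0, 0, 0, 0, 0, 0, 1]}}

```text
time_s: 17.05
position: [0.6243, -0.2014, 0.1603]
tool_rot: [0.706, 0.035, 0.706, -0.035]
force: [0.2, 0.3, -0.7]
gripper_width: 0.0385
```

Run:
```python
from h import *
s,Rm=st();im=env.read_camera('wrist')[:,:,::-1];cv2.imwrite('pics/w11.png',im)
C=wcam(s,Rm);print(wproj(C,[[.6277,-.0872,.018]]))
hold(C,s['position'],.046,.019,.020,s['position'][2]-.0114)
ring(C,im,250,20,400,150)
```

```text
t 17.05 pos [ 624.3 -201.4  160.3] F [ 0.2  0.3 -0.7] w 38.5 az -5.68 tilt [ 6.e-04 -1.e-04 -1.e+00]
[[313.90390395  56.69194455]]
-3 rim top row 255.4 cols 279.4 370.3 foot top row 217.7 cols 287.5 360.9
-2 rim top row 253.2 cols 279.1 370.1 foot top row 215.9 cols 287.3 360.8
-1 rim top row 250.9 cols 278.7 370.0 foot top row 214.1 cols 287.0 360.7
0 rim top row 248.7 cols 278.4 369.9 foot top row 212.3 cols 286.8 360.6
1 rim top row 246.4 cols 278.1 369.8 foot top row 210.6 cols 286.5 360.5
2 rim top row 244.1 cols 277.7 369.6 foot top row 208.7 cols 286.3 360.3
3 rim top row 241.8 cols 277.4 369.5 foot top row 206.9 cols 286.0 360.2
ring [627.9 -87.2] r 34.1
```

View pics/w11.png

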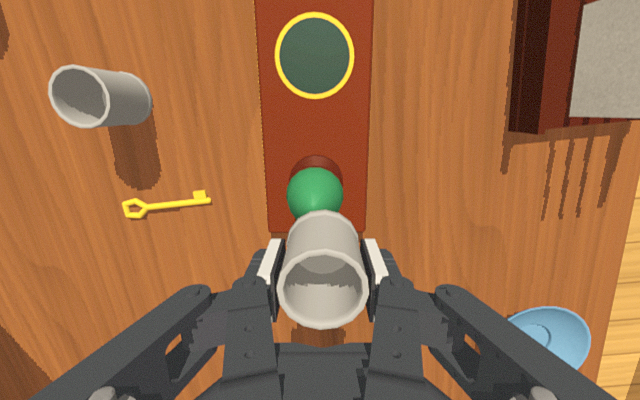

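Request:
{"api": "carry_out", "payload": {"motion": [1, 38, 0, 0, 0, 0, 1, 2, 38, 0, 0, 0, 0, 1, 1, 38, 0, 0, 0, 0, 1, 0, 0, -45, 0, 0, 0, 1, 0, 0, -45, 0, 0, 0, 1]}}

```text
time_s: 17.6
position: [0.6292, -0.0843, 0.0706]
tool_rot: [0.708, 0.033, 0.705, -0.033]
force: [1.2, -0.4, -1.1]
gripper_width: 0.038
```

Request:
{"api": "carry_out", "payload": {"motion": [0, 0, -20, 0, 0, 0, 1, 0, 0, -10, 0, 0, 0, 1, 0, 0, 0, 0, 0, 0, 1, 0, 0, 0, 0, 0, 0, 1]}}

```text
time_s: 18.0
position: [0.6292, -0.0867, 0.0414]
tool_rot: [0.707, 0.034, 0.706, -0.035]
force: [0.8, 0.1, -1.2]
gripper_width: 0.0385
```

Run:
```python
from h import *
s,Rm=st()
cv2.imwrite('pics/scene12.png',cv2.resize(env.read_camera('scene')[160:280,240:400,::-1],None,fx=5,fy=5,interpolation=2))
```

```text
t 18.0 pos [629.2 -86.7  41.4] F [ 0.8  0.1 -1.2] w 38.5 az -5.59 tilt [ 2.1e-03 -4.0e-04 -1.0e+00]
```

View pics/scene12.png

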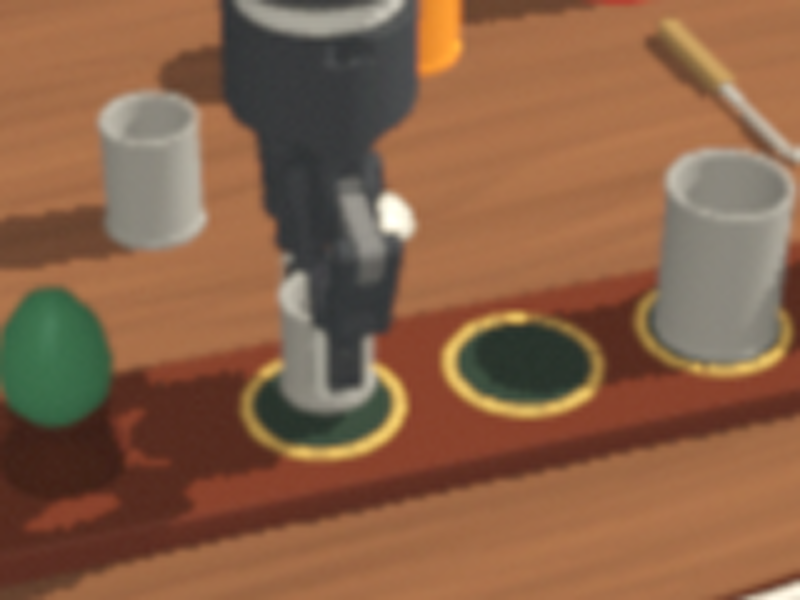

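Request:
{"api": "carry_out", "payload": {"motion": [-1, -0.5, -6, 0, 0, 0, 1, 0, 0, -4, 0, 0, 0, 1, 0, 0, 0, 0, 0, 0, 1, 0, 0, 0, 0, 0, 0, 1]}}

```text
time_s: 18.45
position: [0.6274, -0.0875, 0.0298]
tool_rot: [0.706, 0.035, 0.706, -0.035]
force: [-0.5, -0.6, -0.8]
gripper_width: 0.0379
```

Request:
{"api": "carry_out", "payload": {"motion": [0, 0, -2, 0, 0, 0, 1, 0, 0, 0, 0, 0, 0, 1, 0, 0, 0, 0, 0, 0, 1]}}

```text
time_s: 18.75
position: [0.6276, -0.0875, 0.0293]
tool_rot: [0.706, 0.035, 0.706, -0.035]
force: [-9.1, -0.1, 14.4]
gripper_width: 0.0379
```

Request:
{"api": "carry_out", "payload": {"motion": [0, 0, 0, 0, 0, 0, 0, 0, 0, 0, 0, 0, 0, -0.3, 0, 0, 0, 0, 0, 0, -1, 0, 0, 0, 0, 0, 0, -1, 0, 0, 0, 0, 0, 0, -1]}}

```text
time_s: 19.25
position: [0.6274, -0.0874, 0.0276]
tool_rot: [0.706, 0.035, 0.706, -0.035]
force: [-0.4, 0.3, -0.5]
gripper_width: 0.0856
```

Run:
```python
from h import *
s,Rm=st();im=env.read_camera('wrist')[:,:,::-1];cv2.imwrite('pics/w13.png',im)
```

```text
t 19.25 pos [627.4 -87.4  27.6] F [-0.4  0.3 -0.5] w 85.6 az -5.62 tilt [-2.e-04  1.e-04 -1.e+00]
```

View pics/w13.png

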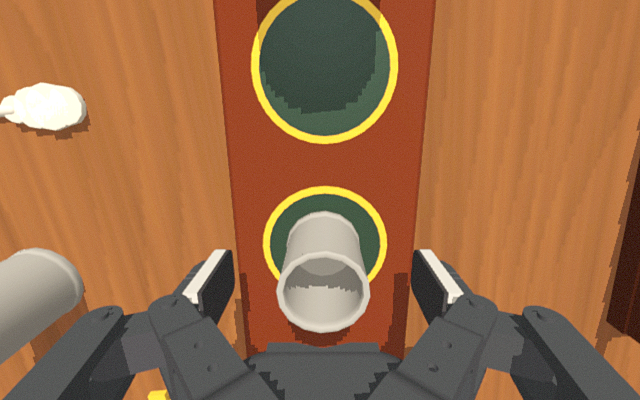

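Request:
{"api": "carry_out", "payload": {"motion": [0, 0, 40, 0, 0, 0, -1, 0, 0, 45, 0, 0, 0, -1, 0, 0, 45, 0, 0, 0, -1, 0, 0, 45, 0, 0, 0, -1, -28, -5, 20, 0, 0, 0, -1]}}

```text
time_s: 19.8
position: [0.6013, -0.0922, 0.227]
tool_rot: [0.708, 0.034, 0.704, -0.035]
force: [-0.3, 0.1, 0.2]
gripper_width: 0.085
```

Request:
{"api": "carry_out", "payload": {"motion": [-40, -5, 0, 0, 0, 0, -1, -40, -5, 0, 0, 0, 0, -1, -40, 0, 0, 0, 0, 0, -1, -30, 0, 0, 0, 0, 0, -1, 0, 0, 0, 0, 0, 0, -1]}}

```text
time_s: 20.3
position: [0.4471, -0.1024, 0.2233]
tool_rot: [0.706, 0.035, 0.706, -0.035]
force: [-0.1, -0.5, -0.4]
gripper_width: 0.0853
```

Request:
{"api": "carry_out", "payload": {"motion": [0, 0, 0, 0, 0, 0, -1, 0, 0, 0, 0, 0, 0, -1]}}

```text
time_s: 20.5
position: [0.4501, -0.1025, 0.2229]
tool_rot: [0.706, 0.035, 0.706, -0.035]
force: [-0.4, -1.0, 0.7]
gripper_width: 0.0854
```

Run:
```python
from h import *
s,Rm=st();im=env.read_camera('wrist')[:,:,::-1];cv2.imwrite('pics/w14.png',im)
C=wcam(s,Rm);print(wproj(C,[[.449,-.103,.060]]))
cv2.imwrite('pics/scene14.png',cv2.resize(env.read_camera('scene')[150:270,220:480,::-1],None,fx=3,fy=3,interpolation=2))
```

```text
t 20.5 pos [ 450.1 -102.5  222.9] F [-0.4 -1.   0.7] w 85.4 az -5.61 tilt [ 3.e-04 -1.e-04 -1.e+00]
[[321.99946932 179.96834482]]
```

View pics/w14.png

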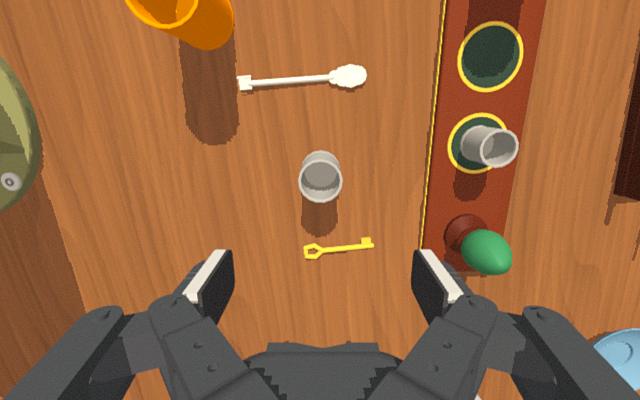

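View pics/scene14.png

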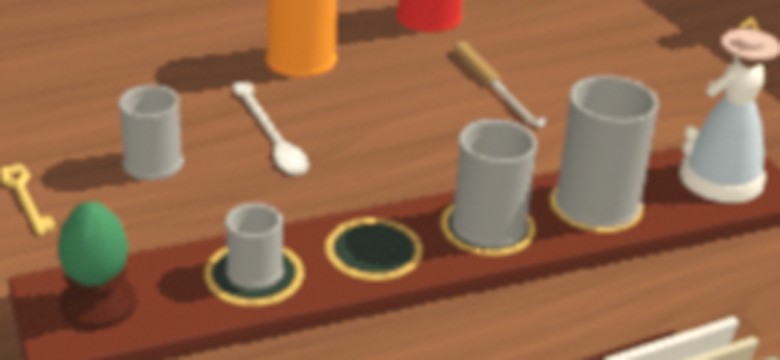

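Request:
{"api": "carry_out", "payload": {"motion": [-1.5, 0, -46, 0, 0, 0, -1, 0, 0, -46, 0, 0, 0, -1, 0, 0, -46, 0, 0, 0, -1, 0, 0, -43, 0, 0, 0, -1, 0, 0, -15, 0, 0, 0, -1]}}

```text
time_s: 21.1
position: [0.4463, -0.1017, 0.0227]
tool_rot: [0.704, 0.035, 0.708, -0.034]
force: [-0.3, -0.0, 0.7]
gripper_width: 0.085
```

Request:
{"api": "carry_out", "payload": {"motion": [0, 0, -10, 0, 0, 0, -1, 0, 0, 0, 0, 0, 0, 0, 0, 0, 0, 0, 0, 0, 0.4, 0, 0, 0, 0, 0, 0, 1, 0, 0, 0, 0, 0, 0, 1]}}

```text
time_s: 21.6
position: [0.4487, -0.1026, 0.0181]
tool_rot: [0.707, 0.034, 0.705, -0.035]
force: [-1.2, 0.6, 6.1]
gripper_width: 0.0463
```

Request:
{"api": "carry_out", "payload": {"motion": [0, 0, 0, 0, 0, 0, 1, 0, 0, 0, 0, 0, 0, 1]}}

```text
time_s: 21.8
position: [0.4487, -0.1026, 0.0181]
tool_rot: [0.707, 0.034, 0.705, -0.035]
force: [-0.8, 0.2, 6.7]
gripper_width: 0.0463
```

Request:
{"api": "carry_out", "payload": {"motion": [0, 0, 20, 0, 0, 0, 1, 0, 0, 40, 0, 0, 0, 1, 0, 0, 40, 0, 0, 0, 1, 0, 0, 40, 0, 0, 0, 1, 28, 0, 0, 0, 0, 0, 1]}}

```text
time_s: 22.3
position: [0.477, -0.103, 0.1634]
tool_rot: [0.71, 0.034, 0.703, -0.036]
force: [0.4, -0.7, -1.6]
gripper_width: 0.0468
```

Request:
{"api": "carry_out", "payload": {"motion": [40, 0, 0, 0, 0, 0, 1, 40, 0, 0, 0, 0, 0, 1, 40, 0, 0, 0, 0, 0, 1, 34, 0, 0, 0, 0, 0, 1, 0, 0, 0, 0, 0, 0, 1]}}

```text
time_s: 22.8
position: [0.6323, -0.1021, 0.1563]
tool_rot: [0.706, 0.034, 0.706, -0.034]
force: [-0.9, -0.0, -1.8]
gripper_width: 0.0463
```

Request:
{"api": "carry_out", "payload": {"motion": [0, 0, 0, 0, 0, 0, 1, 0, 0, 0, 0, 0, 0, 1]}}

```text
time_s: 23.0
position: [0.6292, -0.1025, 0.1572]
tool_rot: [0.706, 0.035, 0.706, -0.035]
force: [-0.3, 0.0, -0.5]
gripper_width: 0.0461
```

Run:
```python
from h import *
s,Rm=st();im=env.read_camera('wrist')[:,:,::-1];cv2.imwrite('pics/w15.png',im)
C=wcam(s,Rm);print(wproj(C,[[.6365,.0025,.018]]))
hold(C,s['position'],.060,.023,.024,s['position'][2]-.0181)
ring(C,im,250,20,400,150)
```

```text
t 23.0 pos [ 629.2 -102.5  157.2] F [-0.3  0.  -0.5] w 46.1 az -5.62 tilt [-0. -0. -1.]
[[319.62851884  67.27941337]]
-3 rim top row 255.1 cols 266.7 383.2 foot top row 206.4 cols 281.7 366.6
-2 rim top row 252.6 cols 266.3 383.1 foot top row 204.7 cols 281.5 366.5
-1 rim top row 250.2 cols 265.9 383.0 foot top row 202.9 cols 281.2 366.4
0 rim top row 247.8 cols 265.5 382.9 foot top row 201.2 cols 281.0 366.3
1 rim top row 245.3 cols 265.2 382.8 foot top row 199.4 cols 280.8 366.2
2 rim top row 242.9 cols 264.8 382.7 foot top row 197.7 cols 280.5 366.1
3 rim top row 240.4 cols 264.4 382.6 foot top row 195.9 cols 280.3 366.0
ring [634.1 -18.7] r 50.2
```

View pics/w15.png

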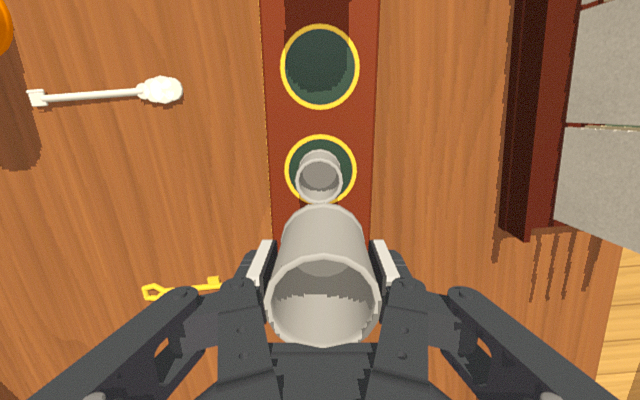

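Request:
{"api": "carry_out", "payload": {"motion": [2.5, 36, 0, 0, 0, 0, 1, 2.5, 36, 0, 0, 0, 0, 1, 2.5, 35, 0, 0, 0, 0, 1, 0, 0, -45, 0, 0, 0, 1, 0, 0, -40, 0, 0, 0, 1]}}

```text
time_s: 23.55
position: [0.6373, 0.0056, 0.072]
tool_rot: [0.707, 0.034, 0.705, -0.034]
force: [-0.3, -0.4, -1.6]
gripper_width: 0.0463
```

Request:
{"api": "carry_out", "payload": {"motion": [0, 0, -15, 0, 0, 0, 1, 0, 0, -6, 0, 0, 0, 1, 0, 0, 0, 0, 0, 0, 1, 0, 0, 0, 0, 0, 0, 1]}}

```text
time_s: 23.95
position: [0.6383, 0.0043, 0.0529]
tool_rot: [0.707, 0.035, 0.705, -0.035]
force: [0.9, 0.6, -1.3]
gripper_width: 0.0457
```

Run:
```python
from h import *
s,Rm=st();im=env.read_camera('wrist')[:,:,::-1];cv2.imwrite('pics/w16.png',im)
C=wcam(s,Rm)
hold(C,s['position'],.060,.023,.024,s['position'][2]-.0181)
t=np.linspace(0,6.28,200);r=wproj(C,np.c_[.6364+.034*np.cos(t),.0024+.034*np.sin(t),0*t+.018]);print(r.min(0),r.max(0))
```

```text
t 23.95 pos [638.3   4.3  52.9] F [ 0.9  0.6 -1.3] w 45.7 az -5.64 tilt [ 2.9e-03 -1.0e-04 -1.0e+00]
-3 rim top row 255.0 cols 267.0 383.4 foot top row 206.4 cols 281.6 366.5
-2 rim top row 252.6 cols 266.6 383.3 foot top row 204.7 cols 281.4 366.4
-1 rim top row 250.2 cols 266.2 383.2 foot top row 202.9 cols 281.2 366.3
0 rim top row 247.8 cols 265.8 383.1 foot top row 201.2 cols 280.9 366.2
1 rim top row 245.3 cols 265.4 383.0 foot top row 199.4 cols 280.7 366.1
2 rim top row 242.9 cols 265.0 382.9 foot top row 197.7 cols 280.4 366.0
3 rim top row 240.4 cols 264.6 382.8 foot top row 195.9 cols 280.2 365.9
[267.12151506 177.29042575] [373.9198896  276.36764302]
```

View pics/w16.png

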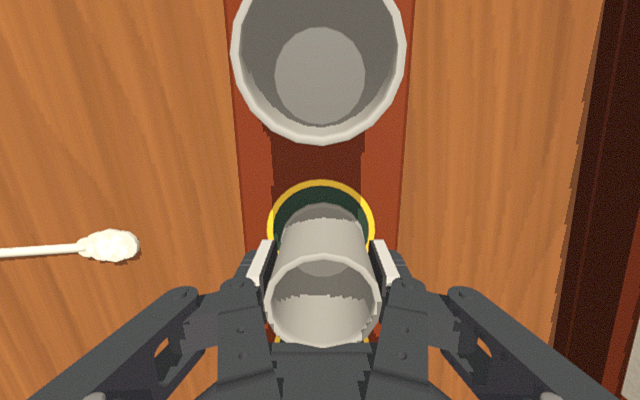

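Request:
{"api": "carry_out", "payload": {"motion": [-1, -0.5, -10, 0, 0, 0, 1, 0, 0, -4, 0, 0, 0, 1, 0, 0, 0, 0, 0, 0, 1, 0, 0, 0, 0, 0, 0, 1]}}

```text
time_s: 24.4
position: [0.6363, 0.0041, 0.0366]
tool_rot: [0.706, 0.035, 0.706, -0.035]
force: [-0.3, 0.7, -1.2]
gripper_width: 0.046
```

Request:
{"api": "carry_out", "payload": {"motion": [0, 0, -2, 0, 0, 0, 1, 0, 0, 0, 0, 0, 0, 1, 0, 0, 0, 0, 0, 0, 1]}}

```text
time_s: 24.7
position: [0.6365, 0.0041, 0.0361]
tool_rot: [0.706, 0.035, 0.706, -0.035]
force: [-7.6, 0.8, 13.4]
gripper_width: 0.0465
```

Request:
{"api": "carry_out", "payload": {"motion": [0, 0, 0, 0, 0, 0, -0.2, 0, 0, 0, 0, 0, 0, -0.5, 0, 0, 0, 0, 0, 0, -1, 0, 0, 0, 0, 0, 0, -1, 0, 0, 0, 0, 0, 0, -1]}}

```text
time_s: 25.2
position: [0.6364, 0.0041, 0.0346]
tool_rot: [0.706, 0.035, 0.706, -0.035]
force: [0.1, 0.6, -0.0]
gripper_width: 0.0851
```

Request:
{"api": "carry_out", "payload": {"motion": [0, 0, 40, 0, 0, 0, -1, 0, 0, 45, 0, 0, 0, -1, 0, 0, 45, 0, 0, 0, -1, 0, 0, 45, 0, 0, 0, -1, 0, 0, 40, 0, 0, 0, -1]}}

```text
time_s: 25.7
position: [0.6363, 0.0041, 0.2524]
tool_rot: [0.707, 0.035, 0.706, -0.035]
force: [0.3, -0.7, 0.8]
gripper_width: 0.0854
```

Request:
{"api": "carry_out", "payload": {"motion": [-40, -20, 0, 0, 0, 0, -1, -40, -40, 0, 0, 0, 0, -1, -40, -40, 0, 0, 0, 0, -1, -40, -40, 0, 0, 0, 0, -1, -20, -20, 0, 0, 0, 0, -1]}}

```text
time_s: 26.2
position: [0.4682, -0.1437, 0.25]
tool_rot: [0.706, 0.035, 0.706, -0.035]
force: [0.5, 0.2, -0.2]
gripper_width: 0.0859
```

Request:
{"api": "carry_out", "payload": {"motion": [0, 0, 0, 0, 0, 0, -1, 0, 0, 0, 0, 0, 0, -1, 0, 0, 0, 0, 0, 0, -1]}}

```text
time_s: 26.5
position: [0.4709, -0.1415, 0.2497]
tool_rot: [0.706, 0.034, 0.706, -0.034]
force: [0.6, -0.9, 0.3]
gripper_width: 0.0853
```

Run:
```python
from h import *
s,Rm=st()
cv2.imwrite('pics/w17.png',env.read_camera('wrist')[:,:,::-1])
a=env.read_camera('scene')[:,:,::-1];cv2.imwrite('pics/scene17f.png',a);b=env.read_camera('side')[:,:,::-1];cv2.imwrite('pics/side17f.png',b)
cv2.imwrite('pics/scene17.png',cv2.resize(a[140:270,220:500],None,fx=2.8,fy=2.8,interpolation=2))
cv2.imwrite('pics/side17.png',cv2.resize(b[70:330,330:430],None,fx=2.3,fy=2.3,interpolation=2))
```

```text
t 26.5 pos [ 470.9 -141.5  249.7] F [ 0.6 -0.9  0.3] w 85.3 az -5.58 tilt [ 0.e+00  1.e-04 -1.e+00]
```

View pics/w17.png

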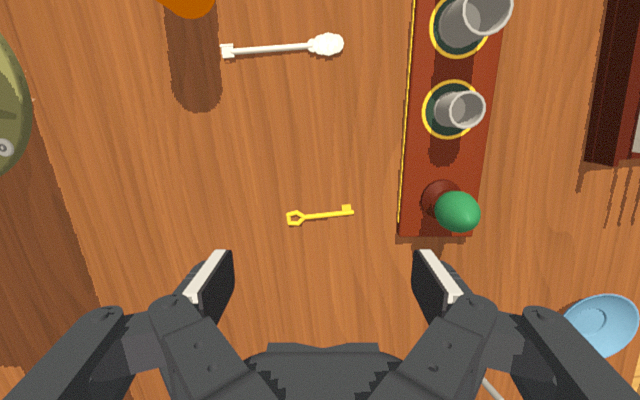

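View pics/scene17.png

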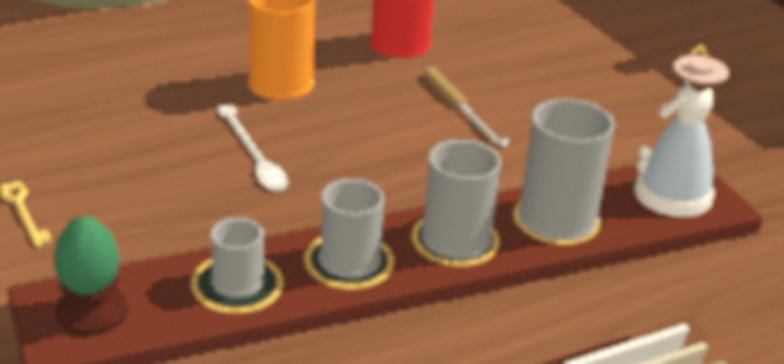

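View pics/side17.png

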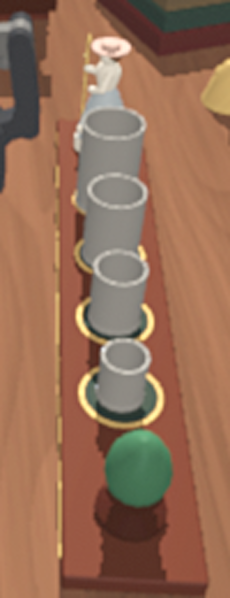

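Request:
{"api": "carry_out", "payload": {"motion": [42, 15, 8, 0, 0, 0, -1, 42, 15, 8, 0, 0, 0, -1, 42, 15, 8, 0, 0, 0, -1, 42, 15, 8, 0, 0, 0, -1, 0, 0, 0, 0, 0, 0, -1]}}

```text
time_s: 27.15
position: [0.6419, -0.0793, 0.2802]
tool_rot: [0.706, 0.034, 0.707, -0.033]
force: [-0.3, -0.7, -0.7]
gripper_width: 0.0854
```

Request:
{"api": "carry_out", "payload": {"motion": [0, 0, 0, 0, 0, 0, -1, 0, 0, 0, 0, 0, 0, -1, 0, 0, 0, 0, 0, 0, -1]}}

```text
time_s: 27.45
position: [0.6377, -0.0824, 0.2822]
tool_rot: [0.706, 0.035, 0.706, -0.035]
force: [-0.7, -0.6, -0.0]
gripper_width: 0.0855
```

Run:
```python
from h import *
s,Rm=st()
im=env.read_camera('wrist')[:,:,::-1];cv2.imwrite('pics/w18.png',im)
cv2.imwrite('pics/w18c.png',cv2.resize(im[0:250,230:420],None,fx=2.4,fy=2.4,interpolation=2))
```

```text
t 27.45 pos [637.7 -82.4 282.2] F [-0.7 -0.6 -0. ] w 85.5 az -5.65 tilt [ 3.e-04 -1.e-04 -1.e+00]
```

View pics/w18.png

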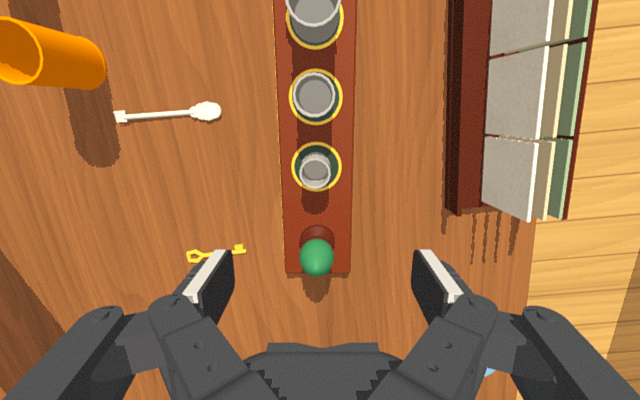

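View pics/w18c.png

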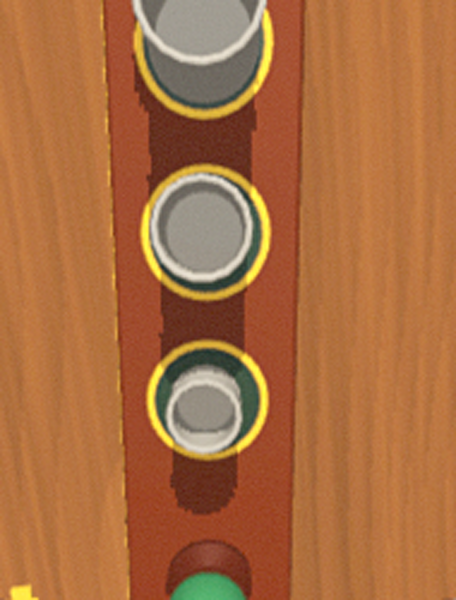

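Request:
{"api": "carry_out", "payload": {"motion": [4, 40, 0, 0, 0, 0, -1, 4, 40, 0, 0, 0, 0, -1, 5, 40, 0, 0, 0, 0, -1, 4, 40, 0, 0, 0, 0, -1, 0, 0, 0, 0, 0, 0, -1]}}

```text
time_s: 28.0
position: [0.6549, 0.0821, 0.2821]
tool_rot: [0.706, 0.034, 0.706, -0.033]
force: [0.1, -0.5, -0.0]
gripper_width: 0.0859
```

Request:
{"api": "carry_out", "payload": {"motion": [0, 0, 0, 0, 0, 0, -1, 0, 0, 0, 0, 0, 0, -1, 0, 0, 0, 0, 0, 0, -1]}}

```text
time_s: 28.3
position: [0.6553, 0.0767, 0.282]
tool_rot: [0.706, 0.035, 0.706, -0.035]
force: [0.1, -0.1, -1.0]
gripper_width: 0.0854
```

Run:
```python
from h import *
s,Rm=st();C=wcam(s,Rm)
im=env.read_camera('wrist')[:,:,::-1];cv2.imwrite('pics/w19.png',im)
cv2.imwrite('pics/w19c.png',cv2.resize(im[0:250,230:420],None,fx=2.4,fy=2.4,interpolation=2))
np.save('C19.npy',np.r_[C[1],C[2].ravel()])
# w18 evaluation
e=C[1].copy(); p=np.array([.6377,-.0824,.2822]); C18=(C[0],p+(C[1]-s['position']),C[2])
for n,u,z in(('a',(314.6,173.3),.064),('b',(313.8,94.4),.078),('m1',(316.5,166.5),.018),('m2',(315.5,96.5),.018)):print(n,(wback(C18,[u],z)*1e3).round(1))
```

```text
t 28.3 pos [655.3  76.7 282. ] F [ 0.1 -0.1 -1. ] w 85.4 az -5.71 tilt [ 2.e-04 -1.e-04 -1.e+00]
a [[627.1 -87.   64. ]]
b [[636.3   3.3  78. ]]
m1 [[628.5 -87.7  18. ]]
m2 [[636.8   2.7  18. ]]
```

View pics/w19c.png

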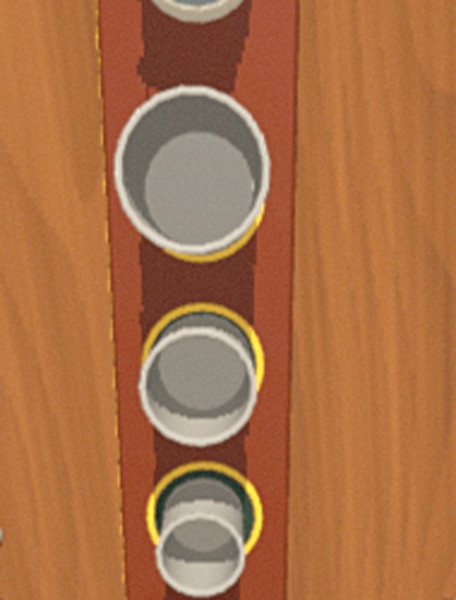

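Run:
```python
from h import *
v=np.load('C19.npy');C=(cam('side')[0]*0+env.camera_model('wrist')['mtx'],v[:3],v[3:].reshape(3,3))
for n,u,z in(('d',(309.8,70.6),.112),('c',(312.3,160.6),.094)):print(n,(wback(C,[u],z)*1e3).round(1))
```

```text
d [[653.1 183.1 112. ]]
c [[645.1  93.   94. ]]
```

Run:
```python
from h import *
st();print(env.job_done())
```

```text
t 28.35 pos [655.3  76.8 282. ] F [-0.2 -0.  -0.6] w 85.4 az -5.7 tilt [ 3.e-04 -1.e-04 -1.e+00]
the job is handed in; nothing more can be done
None
```

All four pewter beakers now stand upright on their marks, in order of height. The tallest is next to the shepherdess and the shortest next to the egg. From the egg's end (the robot's right) they run beaker_a on mark1, beaker_b on mark2, beaker_c on mark3 and beaker_d on mark4.

- **Centring:** the last wrist-camera views put a and b within about 1.5 mm of their mark centres. Beaker c was about 1 mm off and d about 2 mm off, both in +y, and I left them as they were. The cameras disagree with each other by 2–5 mm, so I relied on the wrist camera for the final placing.
- **One disagreement:** for beaker c, a rough reading from the scene camera put it about 4 mm nearer the robot, while the wrist camera put it about 2 mm the other way. The later overhead wrist view put c's offset at about 1 mm.
- **Everything else:** the shepherdess and egg looked upright and unmoved in the last pictures. I never touched the orange and red cups or the trinkets.
- **Limits:** I handed in at 28.4 s of the 104 s allowed, with the open gripper held clear above the row. The highest wrist force I read was about 17 N.

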